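Change the burnishing drum on the expanding spindle

ROBOT

A 7-joint arm with a two-finger parallel gripper is mounted at the origin on a cart in front of the work surface, level with it; the furniture and walls round the work are solid. World frame = base frame: x ahead of the robot, y to its left, z up, the work surface at z = 0. Lengths are in m, angles in rad, forces in N, time in s.
With the tool pointing down it reaches from about 0.425 to 0.875 m from the base axis. Payload 8.4 kg.
Tool frame: the origin (TCP) lies at the very end of the fingers, on their centre line; the grasp point (between the pads) lies 19 mm behind it; z points along the fingers, y is the direction in which the jaws open and shut (so a half turn about z gives the same grasp; the last joint's range is limited). The gripper opens to 87 mm and grips with 3 to 60 N. Pads are 19 mm wide; open, the fingers measure 117 mm over their backs; the gripper's body (75 mm by 190 mm) begins 51 mm behind the grasp point.
Start: joints at [-1.428, 0.333, 0.04, 1.465, -0.013, 1.343, -0.059], TCP at [0.156, 0.631, 0.223] pointing down, gripper open.
Joint ranges: [-2.58, 2.58], [-0.38, 2.09], [-1.3, 1.39], [0.25, 2.4], [-1.5, 4.64], [0.08, 2.09], [-2.65, 2.65]. Speed limits (rad/s): [2.22, 2.22, 2.79, 2.79, 3.14, 3.14, 3.14].

INTERFACE

Orientations are given as a 3x3 rotation matrix whose columns are the frame's x, y, z axes.
In Python, from cell import env, vision gives the robot as it stands.
- The arm moves only by the shell command python3 -m inch 'ROWS'. ROWS is JSON, a list of rows, each a list of 3 entries, a list of its own where there are three numbers: the shift along the world's x, y, z each as a share of 20 mm, from -1 to 1, then the turn, a rotation vector about the world's x, y, z each as a share of 5 degrees, from -1 to 1, then the opening in per cent of the stroke, from 0 (shut) to 100 (fully open). In form: [[[x, y, z], [ax, ay, az], jaw], ...]. A call has 1 to 12 rows; each row shifts and turns the commanded pose from where the row before left it; what a row does not reach is not made up. A row lasts 1/10 s, in which the tool goes at most 50 mm and 8.59 degrees, less where a joint would pass 70% of its speed; a pose out of reach is approached as far as the arm can. A call with a number of a shift or a turn outside -1 to 1 is refused whole. A call with a gripper value outside its range is refused whole. The fingers move at their own pace and stop on an object; the grip force is fixed at half the most. Time passes only in rows, so rows that do not move let the fingers close. It gives the time, the measured TCP pose, the force and the opening at its end, in the units of the state.
- env.get_obs(): the state, without advancing time (a new reading comes with each control period).
- vision.read_camera(name): name is "side" or "top"; returns a dict with "color" (400x640x3 uint8, blue, green, red), "depth" (400x640 float32, m along the optical axis (not along the pixel's ray), 0 where there is no reading), "mtx" (3x3 intrinsics, pixels), "rvec" (rotation vector, rad) and "tvec" (3), from world to camera coordinates, as OpenCV has them. Camera axes: x right, y down, z forward; pixel columns grow to the right and rows downward; lengths in m; the calibration is good to about 2 mm. A picture is of the moment at which its call begins.
- env.close_job(): hands the job in, once; it reports no verdict.
The state is a dict: "clock": time; "qpos": joint angles; "joint_velocities": joint speeds; "effort": joint torques, N m; "ee_pos": TCP position; "eef_rot": TCP orientation; "contact_force": force on the tool from outside, world axes, zero at the start; "torque": the same for the moment, N m; "finger_gap": finger opening in m.
Only numpy, scipy, OpenCV 4.12 (cv2) and the standard library are available. Lean on these libraries where they do the work, as an engineer would, in place of code of your own. Each camera call takes 0.05 s, during which the arm holds its last target.

TASK

Draw the brown cork-faced burnishing drum off its leaning storage peg, slide it down over the upright spindle until it sits flat on the steel flange (lower it, do not let it drop), and let go of it. Then turn the clamp lever clockwise until the green pressure pin pops up. Leave the black grit drum on its peg and do not disturb the other things on the bench.

Things in the scene. Friction and masses are not known exactly. Their poses are not given: they have to be found in the camera images.
- cork_drum_mid (a point): Centre (on the axis, half-way along) of the cork-faced drum: brown, streaked hollow cylinder with a bright aluminium band at each end, 48 mm outside diameter, 100 mm long, 25 mm bore right through, about 0.3 kg, ends alike. Its z axis is the drum's axis, pointing up and towards the robot while on its peg.
- grit_drum_mid (a point): The same point of the other drum: same size and build, black face. It shares the rack with the cork drum; which drum is on which peg varies. It stays on its peg.
- rack: Fixed wooden rack, 130 mm deep, 270 mm wide; origin: centre of its underside. Two pegs, 20 mm thick, 55 mm long, at y = +65 and -65 mm, feet 50 mm above the bench on a sloping board. The pegs lean 28 degrees from vertical (the drums a little more, by the play in the bore), tops towards the rack's -x (the robot). Draw a drum at least 60 mm along its axis to clear the peg; grip it along the rack's y (80 mm free between drums).
- spindle_seat (a point): Centre of the top of the bright steel flange (62 mm diameter, 50 mm above the bench) on a fixed grey stand. The upright steel spindle rises from it: 20 mm diameter, nose tapered over the last 14 mm, tip 112 mm above this point. z up; x, y as the stand's. When the drum is seated its centre is 50 mm above this point and the spindle shows 12 mm above it.
- lever_hinge (a point): Point on the vertical turning axis of the clamp lever, 105 mm above the bench; the axis is 110 mm from the spindle along the stand's -y.
- lever_grip (a point): Where to hold the clamp lever: a point 100 mm above the bench in its black upright round handle, 65 mm from the turning axis. The handle is 18 mm thick from 60 to 115 mm above the bench, with a 25 mm ball on top (top 135 mm above the bench). Pinch it from above at any yaw and follow the arc, or push it.
- clamp_lever (a joint): Angle of the clamp lever in rad. It grows as the lever is turned clockwise seen from above (from the far right of the stand towards the robot). It starts between 0 and 0.35; the pin pops up at about 1.3 to 1.4; there is a stop at 1.75. It takes about 6 to 12 N at the handle and stays where it is left.
- pin (a joint): Height in m of the green pressure pin (9 mm diameter) beside the lever's pivot: near 0 while it is held down under the lever's grey cam plate, about 0.016 when it has sprung up.
- tape: Bystander, to be left alone: roll of cream masking tape, 100 mm across, 25 mm high. Origin: centre of the underside.
- glue_can: Bystander, to be left alone: white glue tin, 77 mm high. Origin: centre of the underside.
- wax: Bystander, to be left alone: yellow block of beeswax, 34x50x20 mm. Origin: centre of the underside.
- clip: Bystander, to be left alone: red bulldog clip, 38x32x14 mm. Origin: centre of the underside.
- sanding_block: Bystander, to be left alone: tan sanding block, 49x86x26 mm. Origin: centre of the underside.
- needle_tin: Bystander, to be left alone: green tin, 41x75x16 mm. Origin: centre of the underside.
Not all that is in view belongs to the job. What is shaped like the part that bears cork_drum_mid but pink or turquoise is not meant.

How it is judged:
On the way, in this order (a step that is already met when the one before it is completed fails the run):
1. the cork drum is off its peg and lifted clear (height (world z) of cork_drum_mid above 0.14 m and horizontal distance between cork_drum_mid and spindle_seat above 0.06 m), for 0.1 s.
2. the cork drum sits on the flange, let go, with the lever not yet turned (z of cork_drum_mid in the frame of spindle_seat between 0.046 and 0.0545 m and horizontal distance between cork_drum_mid and spindle_seat below 0.005 m and angle between the z axis of cork_drum_mid and the z axis of spindle_seat, either way round below 0.06 rad and contact force between the fingers and cork_drum below 0.1 N and value of joint clamp_lever below 0.6 rad), for 0.2 s.
3. the green pin has popped up (value of joint pin above 0.011 m), for 0.2 s.
At the end, for the whole second after the job is handed in: The cork drum stands on the spindle with its lower end on the flange (within 4.5 mm in height, 5 mm off the axis, 3.4 degrees of upright), at rest; the green pin is up by more than 11 mm; the black drum is still on its peg (within 20 mm) (z of cork_drum_mid in the frame of spindle_seat between 0.046 and 0.0545 m and horizontal distance between cork_drum_mid and spindle_seat below 0.005 m and angle between the z axis of cork_drum_mid and the z axis of spindle_seat, either way round below 0.06 rad and value of joint pin above 0.011 m and linear speed of cork_drum below 0.02 m/s and distance of grit_drum_mid from where it was at the start of the episode below 0.02 m); the robot touches nothing.
It fails at once if the cork drum is dropped down the spindle (faster than 0.5 m/s over it) (horizontal distance between cork_drum_mid and spindle_seat below 0.012 m and height (world z) of cork_drum_mid below 0.2 m and linear speed of cork_drum above 0.5 m/s).
It fails at once if the lever is turned before the drum is seated (value of joint clamp_lever above 0.7 rad and z of cork_drum_mid in the frame of spindle_seat above 0.06 m).
It fails at once if the black drum is moved by more than 30 mm (distance of grit_drum_mid from where it was at the start of the episode above 0.03 m).
It fails at once if a bystander is moved by more than 30 mm (distance of any of tape, glue_can, wax, clip, sanding_block, needle_tin from where it was at the start of the episode above 0.03 m).
It also fails if it takes over 61 s, if anything falls off the work surface, if the arm or the gripper's body presses on something with over 40 N, if the wrist force passes 120 N, or if a joint passes its speed limit or range.

## Working session

There is one attempt and no reset: what is moved stays moved. The work goes in short steps, Python scripts to look and compute and a shell command to move; the robot and the scene stay as the last step left them, time stands still between calls to the robot, and variables do not carry over. Pictures are saved under pics/ and viewed, and the job is handed in when it is done.

```bash
ls; mkdir -p pics; python3 - <<'E'
from cell import env, vision
import cv2,numpy as np
o=env.get_obs()
for k in o: print(k,np.round(o[k],3).tolist())
for n in ("side","top"):
    c=vision.read_camera(n); cv2.imwrite(f"pics/{n}0.png",c["color"]); np.savez(f"/tmp/{n}0.npz",**c)
    R=cv2.Rodrigues(np.array(c["rvec"]))[0]; print(n,c["mtx"],-R.T@np.array(c["tvec"]).ravel(),R[2])
E
```

```text
pics
clock 0.0
qpos [-1.428, 0.334, 0.04, 1.466, -0.013, 1.343, -0.058]
joint_velocities [0.001, 0.0, -0.0, 0.0, 0.001, 0.002, 0.0]
effort [0.001, -65.637, 1.336, -40.38, -0.06, 0.045, 0.0]
ee_pos [0.156, 0.631, 0.222]
eef_rot [[-0.971, 0.239, -0.0], [0.239, 0.971, -0.002], [-0.0, -0.002, -1.0]]
contact_force [-0.172, 0.4, 0.516]
torque [0.009, -0.02, 0.001]
finger_gap 0.087
side [[361.55396323   0.         314.27493864]
 [  0.         361.55396323 201.29408421]
 [  0.           0.           1.        ]] [0.52642732 1.54136932 0.74486019] [ 0.02166506 -0.91379019 -0.40560833]
top [[426.7984919    0.         322.27791676]
 [  0.         426.7984919  190.62697774]
 [  0.           0.           1.        ]] [0.25903859 0.04833057 1.72730211] [ 1.84220224e-01  7.20544388e-04 -9.82884729e-01]
```

View pics/side0.png

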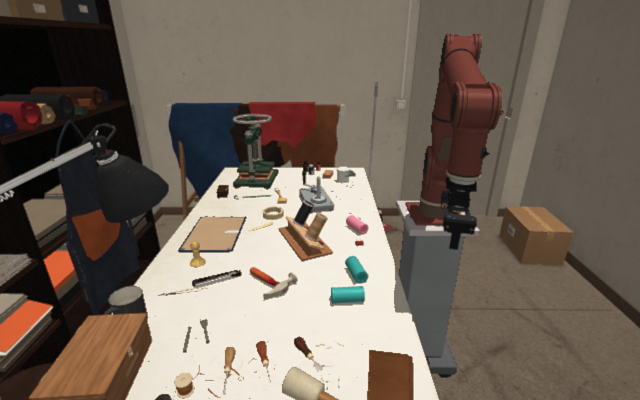

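View pics/top0.png

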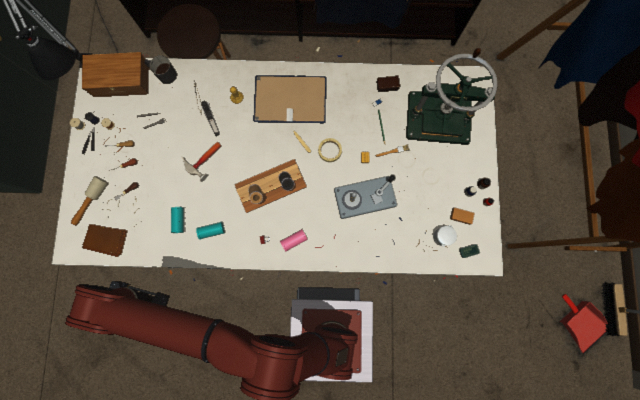

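The side view shows the rack with two drums near (307,235) and the stand near (317,195). In the top view the rack is at (271,186) and the stand at (366,196). I'll crop both closer.

```bash
python3 - <<'E'
import cv2,numpy as np
t=np.load('/tmp/top0.npz')['color'];s=np.load('/tmp/side0.npz')['color']
a=cv2.resize(t[145:255,220:420],None,fx=4,fy=4,interpolation=cv2.INTER_CUBIC);cv2.imwrite('pics/tc.png',a)
a=cv2.resize(s[160:265,250:390],None,fx=5.5,fy=5.5,interpolation=cv2.INTER_CUBIC);cv2.imwrite('pics/sc.png',a)
E
```

```text
(no output)
```

View pics/tc.png

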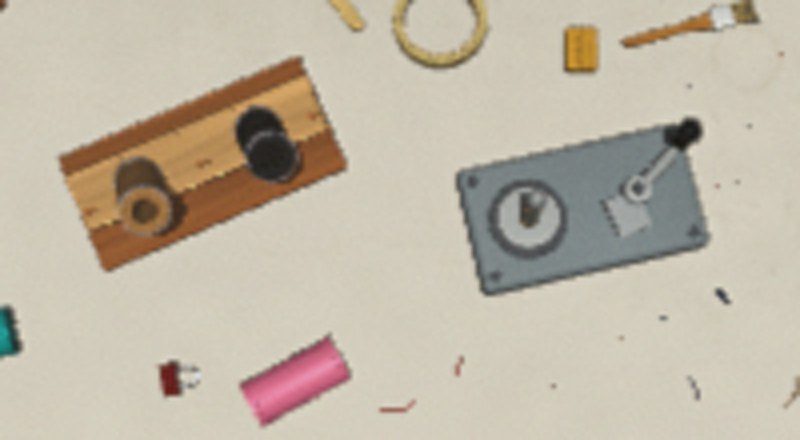

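View pics/sc.png

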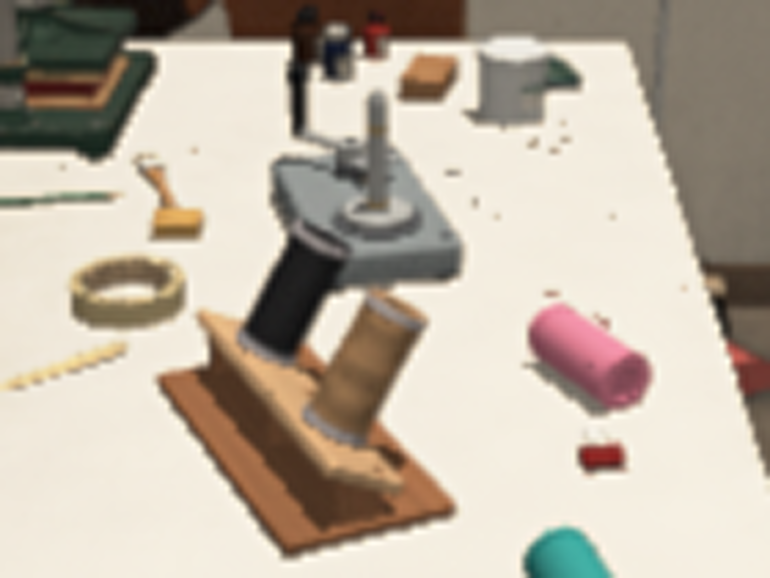

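Candidates for the cork drum, by top-view pixel:
- Brown hollow drum on the rack's left peg, (256,196).
- Black drum on the right peg, (288,181).
- Pink cylinder, (294,240).
- Turquoise cylinders, (178,219) and (210,230).

I choose the brown one at (256,196). Both crops confirm it: brown streaked face, aluminium bands, open bore, at side-view pixel (316,227). The lever handle is at top-view pixel (391,178). Next I'll measure.

```bash
cat > h.py <<'E'
import numpy as np,cv2
def cam(f):
    d=dict(np.load(f)); d['R']=cv2.Rodrigues(d['rvec'])[0]; d['t']=d['tvec'].ravel(); d['C']=-d['R'].T@d['t']; return d
def ray(c,u,v):
    r=c['R'].T@np.linalg.inv(c['mtx'])@np.array([u,v,1.]); return r/np.linalg.norm(r)
def plane(c,u,v,z):
    r=ray(c,u,v); return c['C']+r*(z-c['C'][2])/r[2]
def cloud(c):
    v,u=np.mgrid[0:400,0:640]; d=c['depth']; P=np.stack([u*d,v*d,d],-1)@np.linalg.inv(c['mtx']).T
    return (P-c['t'])@c['R']
def proj(c,p): return cv2.projectPoints(np.array(p,float).reshape(-1,1,3),c['rvec'],c['tvec'],c['mtx'],None)[0].reshape(-1,2)
def tri(c1,p1,c2,p2):
    r1,r2=ray(c1,*p1),ray(c2,*p2); A=np.stack([r1,-r2],1); s=np.linalg.lstsq(A,c2['C']-c1['C'],rcond=None)[0]
    a,b=c1['C']+s[0]*r1,c2['C']+s[1]*r2; return (a+b)/2,np.linalg.norm(a-b)
E
python3 - <<'E'
from h import *
np.set_printoptions(precision=4,suppress=True)
t=cam('/tmp/top0.npz');s=cam('/tmp/side0.npz')
T=lambda x,y:(220+(x-1.5)/4,145+(y-1.5)/4)
S=lambda x,y:(250+(x-2.25)/5.5,160+(y-2.25)/5.5)
print('rack corners'); R=[plane(t,*T(*p),0.015) for p in [(105,271),(347,166),(300,57),(59,156)]]
for r in R: print(r)
print(np.linalg.norm(R[0]-R[1]),np.linalg.norm(R[1]-R[2]))
d=R[0]-R[1]+R[3]-R[2]; print('rack yaw',np.degrees(np.arctan2(-d[0],d[1])), 'ctr',np.mean(R,0))
print('stand'); R=[plane(t,*T(*p),0.035) for p in [(487,295),(708,246),(688,122),(458,172)]]
for r in R: print(r)
d=R[0]-R[1]+R[3]-R[2]; print('stand yaw',np.degrees(np.arctan2(-d[0],d[1])))
print('flange',plane(t,*T(527,219),0.05))
print('flange side',plane(s,*S(377,213),0.05))
print('tip tri',tri(t,T(530,194),s,S(377,93)))
print('hinge ctr top',plane(t,*T(638,188),0.08))
print('ball',tri(t,T(684,132),s,S(298,69)))
print('cork top',tri(t,T(145,210),s,S(400,306)))
print('cork bot',plane(s,*S(338,428),0.06))
Pt=cloud(t);Ps=cloud(s)
hs=lambda c:cv2.cvtColor(c['color'],cv2.COLOR_BGR2HSV)
for n,c,P,box in (('top',t,Pt,(244,270,180,208)),('side',s,Ps,(304,330,210,244))):
    u0,u1,v0,v1=box; Q=P[v0:v1,u0:u1].reshape(-1,3); h=hs(c)[v0:v1,u0:u1].reshape(-1,3)
    m=(Q[:,2]>0.08)
    q=Q[m]; print(n,m.sum(),q.mean(0),q.min(0),q.max(0))
    cov=np.cov(q.T); w,v=np.linalg.eigh(cov); print(w**.5,v[:,2])
E
```

```text
rack corners
[0.4825 0.3559 0.015 ]
[0.597  0.1151 0.015 ]
[0.7106 0.1674 0.015 ]
[0.5997 0.4098 0.015 ]
0.2666487772499515 0.12509335118225248
rack yaw 25.006676041587983 ctr [0.5975 0.262  0.015 ]
stand
[ 0.4657 -0.0294  0.035 ]
[ 0.5208 -0.25    0.035 ]
[ 0.6477 -0.2306  0.035 ]
[0.5898 0.002  0.035 ]
stand yaw 13.997748882384984
flange [ 0.541  -0.0672  0.05  ]
flange side [ 0.5457 -0.0596  0.05  ]
tip tri (array([ 0.5458, -0.0621,  0.161 ]), np.float64(0.0004977671343528875))
hinge ctr top [ 0.5697 -0.1737  0.08  ]
ball (array([ 0.6185, -0.2112,  0.1296]), np.float64(0.004881415955633482))
cork top (array([0.5256, 0.2999, 0.1357]), np.float64(0.0003464202009770887))
cork bot [0.5681 0.3379 0.06  ]
top 197 [0.5333 0.3004 0.1476] [0.259  0.0483 0.0804] [0.5788 0.3353 1.7273]
[0.0128 0.0181 0.2034] [-0.1735 -0.1566  0.9723]
side 306 [0.5508 0.3129 0.1153] [0.5074 0.2007 0.08  ] [0.6006 1.5414 0.7449]
[0.021  0.0246 0.1192] [-0.0654  0.9058  0.4186]
```

```bash
python3 - <<'E'
from h import *
from scipy.optimize import least_squares
np.set_printoptions(precision=4,suppress=True)
t=cam('/tmp/top0.npz');s=cam('/tmp/side0.npz')
Pt=cloud(t);Ps=cloud(s)
yaw=np.radians(25); rx=np.array([np.cos(yaw),np.sin(yaw),0]); ry=np.array([-np.sin(yaw),np.cos(yaw),0])
top=np.array([.5256,.2999,.1357])
def sel(c,P,box):
    u0,u1,v0,v1=box; Q=P[v0:v1,u0:u1].reshape(-1,3); d=c['depth'][v0:v1,u0:u1].ravel()
    return Q[d>0]
for th0 in (30,):
    ax=-np.sin(np.radians(th0))*rx+np.cos(np.radians(th0))*np.array([0,0,1])
    mid=top-.05*ax
    q=[]
    for n,c,P,box in (('top',t,Pt,(240,275,175,212)),('side',s,Ps,(300,335,205,248))):
        Q=sel(c,P,box); k=(Q-mid)@ax; r=np.linalg.norm(Q-mid-np.outer(k,ax),axis=1)
        m=(abs(k)<.043)&(r<.032)&(r>.018); print(n,m.sum(),r[m].mean(),r[m].std()); q.append(Q[m])
for name,Q in (('side',q[1]),('top',q[0]),('both',np.vstack(q))):
    def f(p):
        a=-np.sin(p[2])*rx+np.cos(p[2])*np.array([0,0,1])+p[3]*ry; a/=np.linalg.norm(a)
        w=Q-(mid+p[0]*rx+p[1]*ry); return np.linalg.norm(w-np.outer(w@a,a),axis=1)-.024
    r=least_squares(f,[0,0,.5,0],loss='soft_l1',f_scale=.002); print(name,r.x,np.degrees(r.x[2]),mid+r.x[0]*rx+r.x[1]*ry,'rms',np.std(r.fun))
# flange
for n,c,P in (('top',t,Pt),('side',s,Ps)):
    Q=P.reshape(-1,3); m=(np.linalg.norm(Q[:,:2]-[.544,-.063],axis=1)<.05)&(c['depth'].ravel()>0)
    Q=Q[m]; 
    f=Q[(Q[:,2]>.044)&(Q[:,2]<.056)]; print(n,'flange',len(f),f.mean(0), (f[:,:2].max(0)+f[:,:2].min(0))/2,np.ptp(f[:,:2],axis=0))
    g=Q[(Q[:,2]>.07)&(Q[:,2]<.145)]; print('spindle',len(g),g.mean(0),g[:,2].max())
    if len(g)>8:
        r=least_squares(lambda p:np.hypot(g[:,0]-p[0],g[:,1]-p[1])-.01,[.544,-.063],loss='soft_l1',f_scale=.002); print(r.x,np.std(r.fun))
E
```

```text
top 84 0.02386486164512145 0.001463983254867689
side 278 0.023905825270413093 0.002296663620456718
side [ 0.0008 -0.0006  0.5299  0.0022] 30.35864533842623 [0.5492 0.3103 0.0924] rms 0.002262580030924756
top [-0.0001  0.0005  0.5393 -0.007 ] 30.900373623182045 [0.5479 0.3109 0.0924] rms 0.001354359103770103
both [ 0.0004 -0.0002  0.5325  0.0015] 30.509825523908003 [0.5487 0.3104 0.0924] rms 0.0021150367650073255
top flange 150 [ 0.5412 -0.0662  0.0486] [ 0.5455 -0.0621] [0.0929 0.0959]
spindle 20 [ 0.5378 -0.0659  0.1111] 0.14493267510066832
[ 0.5443 -0.0691] 0.0007768522620793627
side flange 56 [ 0.5458 -0.0592  0.0491] [ 0.549  -0.0665] [0.0633 0.0634]
spindle 58 [ 0.5438 -0.0608  0.108 ] 0.14464646149261048
[ 0.5452 -0.067 ] 0.003068189912970424
```

Cork drum: mid at (0.549,0.310,0.092), leaning 30.5°, with the rack yawed 25°. Spindle: about (0.545,-0.064). Now moving to a hover point on the drum's axis.

```bash
python3 -m inch '[[[0.87,-0.99,0.2],[0,0,0.776],100],[[0.87,-0.99,0.2],[0,0,0.776],100],[[0.87,-0.99,0.2],[0,0,0.776],100],[[0.87,-0.99,0.2],[0,0,0.776],100],[[0.87,-0.99,0],[0,0,0.776],100],[[0.87,-0.99,0],[0,0,0.776],100],[[0.87,-0.99,0],[0,0,0.776],100],[[0.87,-0.99,0],[0,0,0.776],100],[[0.87,-0.99,0],[0,0,0.776],100],[[0.87,-0.99,0],[0,0,0.776],100],[[0,0,0],[0,0,0],100]]'
```

```text
clock: 1.2
ee_pos: [0.3328, 0.4297, 0.2384]
eef_rot: [[-0.908, -0.419, 0.001], [-0.419, 0.908, -0.001], [-0.0, -0.002, -1.0]]
contact_force: [-0.1, -0.6, -0.2]
finger_gap: 0.0868
```

```bash
cat > st.py <<'E'
import sys
from h import *
from cell import env
np.set_printoptions(precision=4,suppress=True)
from scipy.spatial.transform import Rotation as Ro
def go(p,R):
    o=env.get_obs(); d=np.array(p)-o['ee_pos']; w=(Ro.from_matrix(R)*Ro.from_matrix(np.array(o['eef_rot'])).inv()).as_rotvec()
    print('clock',round(float(o['clock']),2),'q',np.array(o['qpos']),'gap',o['finger_gap'],'F',np.array(o['contact_force']))
    print('pos',np.array(o['ee_pos']),'d rows',d/.02,'rot rows',np.degrees(w)/5, 'deg',np.degrees(w))
yaw=np.radians(25);rx=np.array([np.cos(yaw),np.sin(yaw),0]);ry=np.array([-np.sin(yaw),np.cos(yaw),0])
th=np.radians(30.5);a=-np.sin(th)*rx+np.cos(th)*np.array([0,0,1]);mid=np.array([.5487,.3104,.0924])
Rt=np.stack([np.cross(ry,-a),ry,-a],1)
if __name__=='__main__': go(mid+float(sys.argv[1])*a,Rt)
E
python3 st.py 0.17
```

```text
clock 1.2 q [-1.1024  0.1076  0.1168  1.7076 -0.0114  1.3278  1.0192] gap 0.08681525292368492 F [-0.056  -0.5976 -0.2463]
pos [0.3328 0.4297 0.2384] d rows [ 6.8876 -7.7896  0.0224] rot rows [ 2.5809 -5.5245  0.0548] deg [ 12.9043 -27.6223   0.2741]
```

```bash
python3 -m inch '[[[0.86,-0.97,0.5],[0.322,-0.69,0],100],[[0.86,-0.97,0.5],[0.322,-0.69,0],100],[[0.86,-0.97,0],[0.322,-0.69,0],100],[[0.86,-0.97,0],[0.322,-0.69,0],100],[[0.86,-0.97,0],[0.322,-0.69,0],100],[[0.86,-0.97,0],[0.322,-0.69,0],100],[[0.86,-0.97,-0.5],[0.322,-0.69,0],100],[[0.86,-0.97,-0.5],[0.322,-0.69,0],100],[[0,0,0],[0,0,0],100],[[0,0,0],[0,0,0],100]]'; python3 st.py 0.009
```

```text
clock: 2.2
ee_pos: [0.4667, 0.2778, 0.2383]
eef_rot: [[-0.783, -0.421, 0.459], [-0.363, 0.907, 0.214], [-0.506, 0.001, -0.862]]
contact_force: [-0.4, 0.3, 0.4]
finger_gap: 0.0874
clock 2.2 q [-0.9651 -0.2823  0.2093  2.1604  0.3099  0.7694  1.0864] gap 0.08743548951524771 F [-0.3912  0.3166  0.4362]
pos [0.4667 0.2778 0.2383] d rows [ 3.8906  1.5333 -6.9095] rot rows [-0.0053 -0.024   0.0184] deg [-0.0265 -0.1199  0.092 ]
```

```bash
python3 -m inch '[[[0.55,0.15,-0.85],[0,0,0],100],[[0.55,0.15,-0.85],[0,0,0],100],[[0.49,0.2,-0.87],[0,0,0],100],[[0.47,0.2,-0.87],[0,0,0],100],[[0.47,0.2,-0.87],[0,0,0],100],[[0,0,0],[0,0,0],100]]'; python3 st.py 0.009; python3 - <<'E'
from cell import vision
import cv2,numpy as np
o=[]
for n in ("side","top"):
    c=vision.read_camera(n); np.savez(f"/tmp/{n}1.npz",**c); i=c["color"]
    x=i[190:260,270:350] if n=="side" else i[150:220,220:300]
    o.append(cv2.resize(x,None,fx=5,fy=5,interpolation=cv2.INTER_CUBIC))
cv2.imwrite("pics/g1.png",np.hstack(o))
E
```

```text
clock: 2.8
ee_pos: [0.5174, 0.2969, 0.1503]
eef_rot: [[-0.783, -0.423, 0.457], [-0.366, 0.906, 0.212], [-0.504, -0.001, -0.864]]
contact_force: [-0.2, 0.1, 0.6]
finger_gap: 0.0871
clock 2.8 q [-0.9636 -0.0615  0.2883  2.1762  0.2734  0.524   1.134 ] gap 0.087076622349789 F [-0.155   0.0616  0.5729]
pos [0.5174 0.2969 0.1503] d rows [ 1.3596  0.5766 -2.5075] rot rows [ 0.0276 -0.0408 -0.0021] deg [ 0.1381 -0.2041 -0.0106]
```

View pics/g1.png

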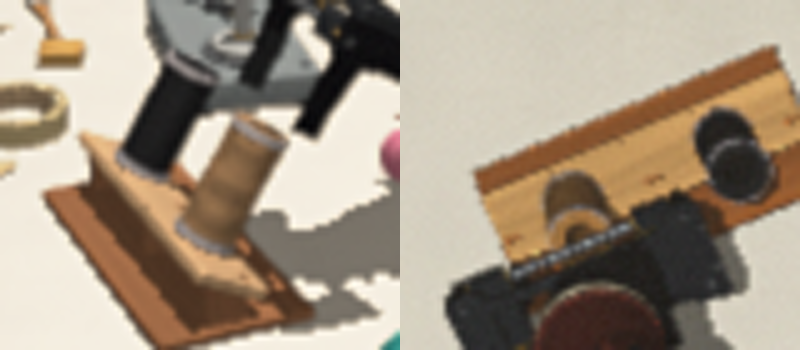

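The jaws straddle the drum, with fingertips at crop (255,80) and (310,130) and the drum top at (258,128). I'll overlay the expected projected points to confirm alignment.

```bash
python3 - <<'E'
from h import *; from st import *
o=env.get_obs();p=np.array(o['ee_pos']);R=np.array(o['eef_rot'])
s=cam('/tmp/side1.npz');t=cam('/tmp/top1.npz')
im=cv2.resize(s['color'][180:260,260:360],None,fx=7,fy=7,interpolation=cv2.INTER_CUBIC)
def dot(X,col):
    u,v=proj(s,X)[0]; cv2.circle(im,(int((u-260)*7+3.5),int((v-180)*7+3.5)),4,col,-1)
for sy in(-1,1):
    for sx in (-1,0,1): dot(p+R[:,1]*sy*.0437+R[:,0]*sx*.0095,(0,0,255) if sy<0 else (255,0,0))
for k in (-.05,0,.05,.067): dot(mid+k*a,(0,255,0))
cv2.imwrite('pics/g2.png',im)
E
```

```text
(no output)
```

View pics/g2.png

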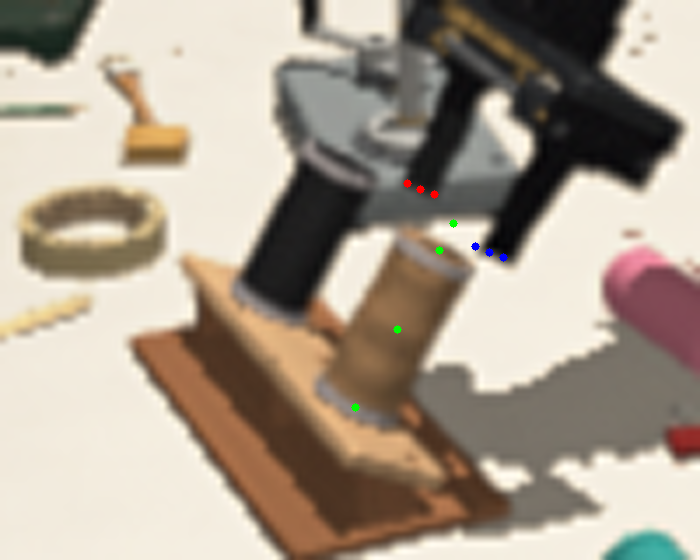

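The projections match the picture, so I'll continue down the axis and close.

```bash
python3 -m inch '[[[0.35,0.15,-0.64],[0,0,0],100],[[0.35,0.15,-0.64],[0,0,0],100],[[0.35,0.15,-0.64],[0,0,0],100],[[0.35,0.15,-0.64],[0,0,0],100],[[0,0,0],[0,0,0],100]]'; python3 st.py 0.009
```

```text
clock: 3.4
ee_pos: [0.5457, 0.3085, 0.101]
eef_rot: [[-0.782, -0.422, 0.459], [-0.364, 0.906, 0.214], [-0.506, 0.0, -0.862]]
contact_force: [-0.3, -0.5, 0.0]
finger_gap: 0.0868
clock 3.4 q [-0.9484  0.0788  0.3121  2.1639  0.2118  0.3897  1.1881] gap 0.08680451429247016 F [-0.3385 -0.5188  0.0201]
pos [0.5457 0.3085 0.101 ] d rows [-0.0558 -0.0014 -0.0404] rot rows [ 0.003  -0.0183  0.0028] deg [ 0.0151 -0.0914  0.0138]
```

```bash
python3 -m inch '[[[0,0,0],[0,0,0],60],[[0,0,0],[0,0,0],60],[[0,0,0],[0,0,0],57],[[0,0,0],[0,0,0],54],[[0,0,0],[0,0,0],40],[[0,0,0],[0,0,0],0],[[0,0,0],[0,0,0],0],[[0,0,0],[0,0,0],0]]'; python3 st.py 0.009
```

```text
clock: 4.2
ee_pos: [0.5459, 0.308, 0.1013]
eef_rot: [[-0.782, -0.422, 0.459], [-0.363, 0.907, 0.215], [-0.507, 0.001, -0.862]]
contact_force: [-2.2, 0.2, 2.6]
finger_gap: 0.0478
clock 4.2 q [-0.9482  0.0776  0.3129  2.1647  0.2122  0.3889  1.1882] gap 0.04782809787010801 F [-2.2012  0.2073  2.5531]
pos [0.5459 0.308  0.1013] d rows [-0.0664  0.0231 -0.0586] rot rows [-0.0052 -0.0085  0.0082] deg [-0.0261 -0.0426  0.0409]
```

```bash
python3 -m inch '[[[-0.13,-0.06,0.26],[0,0,0],0],[[-0.22,-0.1,0.44],[0,0,0],0],[[-0.31,-0.14,0.61],[0,0,0],0],[[-0.31,-0.14,0.61],[0,0,0],0],[[-0.31,-0.14,0.61],[0,0,0],0],[[-0.31,-0.14,0.61],[0,0,0],0],[[-0.31,-0.14,0.61],[0,0,0],0],[[-0.31,-0.14,0.61],[0,0,0],0],[[0,0,0],[0,0,0],0]]'; python3 - <<'E'
from cell import vision
import cv2,numpy as np
o=[]
for n in ("side","top"):
    c=vision.read_camera(n); np.savez(f"/tmp/{n}2.npz",**c); i=c["color"]
    x=i[180:260,260:350] if n=="side" else i[150:230,210:300]
    o.append(cv2.resize(x,None,fx=4,fy=4,interpolation=cv2.INTER_CUBIC))
cv2.imwrite("pics/g3.png",np.hstack(o))
E
```

```text
clock: 5.1
ee_pos: [0.5012, 0.2876, 0.1899]
eef_rot: [[-0.781, -0.422, 0.46], [-0.363, 0.907, 0.215], [-0.508, 0.001, -0.861]]
contact_force: [0.1, -0.1, -3.2]
finger_gap: 0.0478
```

View pics/g3.png

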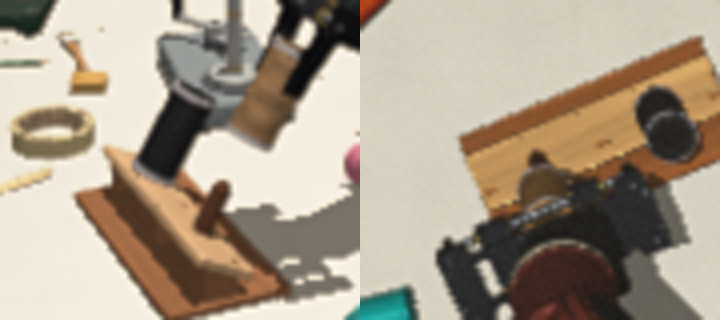

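The drum is clear of the peg: the bare peg shows at crop (215,205), and the black drum hasn't moved. Next: lift and turn upright, then carry it over.

```bash
python3 -m inch '[[[0,0,0.8],[0,0,0],0],[[0,0,0.9],[0,0,0],0],[[0,0,0.9],[-0.26,0.55,0],0],[[0,0,0.9],[-0.26,0.55,0],0],[[0,0,0.9],[-0.26,0.55,0],0],[[0,0,0.9],[-0.26,0.55,0],0],[[0,0,0],[-0.26,0.55,0],0],[[0,0,0],[-0.26,0.55,0],0],[[0,0,0],[-0.26,0.55,0],0],[[0,0,0],[-0.26,0.55,0],0],[[0,0,0],[-0.26,0.55,0],0],[[0,0,0],[-0.26,0.55,0],0]]'; cat > st2.py <<'E'
from st import *
Rd=np.stack([np.cross(ry,[0,0,-1.]),ry,[0,0,-1.]],1)
if __name__=='__main__': go([float(x) for x in sys.argv[1:4]],Rd)
E
python3 st2.py 0.545 -0.064 0.27
```

```text
clock: 6.4
ee_pos: [0.5018, 0.2879, 0.2932]
eef_rot: [[-0.906, -0.422, -0.001], [-0.422, 0.906, -0.004], [0.003, -0.003, -1.0]]
contact_force: [0.2, 0.1, -3.6]
finger_gap: 0.0479
clock 6.4 q [-0.955   0.1623  0.4092  1.5499 -0.0617  1.4458  1.4641] gap 0.04792188981591302 F [ 0.1806  0.0877 -3.5769]
pos [0.5018 0.2879 0.2932] d rows [  2.1604 -17.5934  -1.1589] rot rows [ 0.0482 -0.01    0.003 ] deg [ 0.2412 -0.0501  0.0149]
```

```bash
python3 -m inch '[[[0.05,-0.4,0],[0,0,0],0],[[0.11,-0.88,0],[0,0,0],0],[[0.11,-0.88,0],[0,0,0],0],[[0.11,-0.88,0],[0,0,0],0],[[0.11,-0.88,0],[0,0,0],0],[[0.11,-0.88,0],[0,0,0],0],[[0.11,-0.88,0],[0,0,0],0],[[0.11,-0.88,0],[0,0,0],0],[[0.11,-0.88,0],[0,0,0],0],[[0.11,-0.88,0],[0,0,0],0],[[0.11,-0.88,0],[0,0,0],0]]'; python3 -m inch '[[[0.11,-0.88,0],[0,0,0],0],[[0.11,-0.88,0],[0,0,0],0],[[0.11,-0.88,0],[0,0,0],0],[[0.11,-0.88,0],[0,0,0],0],[[0.11,-0.88,0],[0,0,0],0],[[0.11,-0.88,0],[0,0,0],0],[[0.11,-0.88,0],[0,0,0],0],[[0.11,-0.88,0],[0,0,0],0],[[0.11,-0.88,0],[0,0,0],0],[[0,0,0],[0,0,0],0],[[0,0,0],[0,0,0],0]]'; python3 st2.py 0.545 -0.064 0.25
```

```text
clock: 7.5
ee_pos: [0.5248, 0.1023, 0.2944]
eef_rot: [[-0.906, -0.422, 0.002], [-0.422, 0.906, -0.002], [-0.001, -0.003, -1.0]]
contact_force: [0.1, 0.5, -2.9]
finger_gap: 0.0482
clock: 8.6
ee_pos: [0.5443, -0.0551, 0.2943]
eef_rot: [[-0.907, -0.421, 0.002], [-0.421, 0.907, -0.002], [-0.001, -0.002, -1.0]]
contact_force: [-0.3, 0.4, -3.3]
finger_gap: 0.0479
clock 8.6 q [-0.6056  0.09    0.6777  1.6349 -0.0552  1.4349  2.0834] gap 0.04792844189186752 F [-0.3197  0.4104 -3.3052]
pos [ 0.5443 -0.0551  0.2943] d rows [ 0.0354 -0.4443 -2.2164] rot rows [0.0205 0.0192 0.0142] deg [0.1024 0.0958 0.0708]
```

```bash
python3 -m inch '[[[0.04,-0.45,-0.6],[0,0,0],0],[[0,0,-0.6],[0,0,0],0],[[0,0,-0.6],[0,0,0],0],[[0,0,0],[0,0,0],0],[[0,0,0],[0,0,0],0]]'; python3 - <<'E'
from cell import vision
import cv2,numpy as np
o=[]
for n in ("side","top"):
    c=vision.read_camera(n); np.savez(f"/tmp/{n}3.npz",**c); i=c["color"]
    x=i[140:220,285:365] if n=="side" else i[140:220,320:400]
    o.append(cv2.resize(x,None,fx=5,fy=5,interpolation=cv2.INTER_CUBIC))
cv2.imwrite("pics/g4.png",np.hstack(o))
E
```

```text
clock: 9.1
ee_pos: [0.545, -0.0632, 0.2579]
eef_rot: [[-0.906, -0.423, 0.001], [-0.423, 0.906, -0.002], [0.0, -0.002, -1.0]]
contact_force: [0.9, -1.0, -3.9]
finger_gap: 0.048
```

View pics/g4.png

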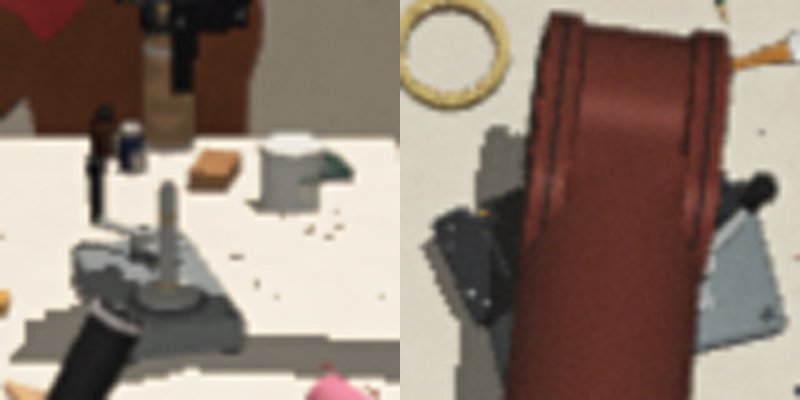

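```bash
python3 - <<'E'
from h import *; from st import *
from scipy.optimize import least_squares
s=cam('/tmp/side3.npz'); s0=cam('/tmp/side0.npz'); t0=cam('/tmp/top0.npz')
for nm,c in (('side3',s),('side0',s0)):
    P=cloud(c).reshape(-1,3); ok=c['depth'].ravel()>0
    m=ok&(np.linalg.norm(P[:,:2]-[.545,-.063],axis=1)<.03)&(P[:,2]>.065)&(P[:,2]<.145); g=P[m]
    n=s['C'][:2]-[.545,-.063]; n/=np.linalg.norm(n)
    r=least_squares(lambda p:np.hypot(g[:,0]-p[0],g[:,1]-p[1])-.01,[.544,-.063],loss='soft_l1',f_scale=.001); print(nm,'spindle',m.sum(),r.x,np.std(r.fun), 'front max y',np.percentile(g[:,1],[50,80,90,95]),'x med',np.median(g[:,0]))
P=cloud(s).reshape(-1,3);ok=s['depth'].ravel()>0
m=ok&(np.linalg.norm(P[:,:2]-[.545,-.063],axis=1)<.035)&(P[:,2]>.202)&(P[:,2]<.245); g=P[m]
hsv=cv2.cvtColor(s['color'],cv2.COLOR_BGR2HSV).reshape(-1,3)[m]; print(len(g))
k=(hsv[:,2]>60); g=g[k]
r=least_squares(lambda p:np.hypot(g[:,0]-p[0],g[:,1]-p[1])-.024,[.544,-.063],loss='soft_l1',f_scale=.002); print('drum',len(g),r.x,np.std(r.fun),np.percentile(g[:,1],[50,80,90,95]))
# row profiles
g0=cv2.cvtColor(s['color'],cv2.COLOR_BGR2GRAY)
for v in range(160,200,2): print(v,g0[v,308:334])
E
```

```text
side3 spindle 62 [ 0.5451 -0.0683] 0.002941614423393084 front max y [-0.0616 -0.0577 -0.0563 -0.0554] x med 0.5438474001049665
side0 spindle 59 [ 0.5453 -0.0673] 0.003118674148793787 front max y [-0.0607 -0.0566 -0.0552 -0.0533] x med 0.541558350355964
90
drum 90 [ 0.5442 -0.0631] 0.0031215831521237514 [-0.0441 -0.0394 -0.0372 -0.0358]
160 [46 46 45 44 43 54 72 72 73 76 76 75 75 76 79 68 45 43 46 45 46 46 45 47
 46 50]
162 [45 45 46 41 43 53 72 74 75 77 78 75 76 77 75 67 45 43 44 43 42 43 45 44
 44 50]
164 [ 44  73 109 106  91  62  70  77  84  85  86  85  82  76  72  66  44  43
  44  43  43  43  45  45  45  52]
166 [ 65  88 116 120 104  72  69  70  74  75  75  75  72  70  69  65  52  53
  55  53  53  52  54  54  55  63]
168 [ 69  31  30  29  34  55  83  80  79  79  80  79  80  80  82 132 214 236
 234 238 238 238 238 238 237 237]
170 [ 55  22  28  54  71  97 145 162 155 142 146 151 161 166 181 207 223 181
 151 152 155 160 169 167 179 218]
172 [147  45  37  86 117 115 175 239 239 236 237 237 238 239 237 221 171 147
 147 147 146 143 140 125 116 188]
174 [171 133 109 113 128 153 200 236 
[... 705 characters left out ...]

 235 235 234 235 235 235 235 236]
188 [177 169 145  94  97 106 117 131 131 100  99 103 129 165 167 202 231 235
 235 235 235 236 236 236 237 237]
190 [103 114 123  65  63  74  80 109 118 100 101 102 118 147 155 157 183 233
 237 237 236 236 234 222 222 227]
192 [146 155 141  99  92  86  59  57  74  97 101  96  93 124 156 158 157 169
 207 237 237 237 236 235 234 235]
194 [ 73 107 154 158 158 158 145 115 125 102 102 103 122 159 159 158 158 157
 167 206 231 237 237 236 236 236]
196 [ 70  73  79  79 101 136 114  94  89  95 100  99 121 173 167 154 151 154
 156 156 174 220 238 237 236 237]
198 [ 72  71  66  59  72  88  89  88  89  95  98  96  89  86  87  87  83  76
 109 140 143 154 199 236 238 237]
```

```bash
python3 - <<'E'
from h import *; from st import *
s=cam('/tmp/side3.npz'); s0=cam('/tmp/side0.npz'); t0=cam('/tmp/top0.npz')
for z in (.05,.1,.13,.162,.2,.23): print(z,proj(s,[.545,-.065,z])[0],proj(s,[.545,-.060,z])[0],proj(s,[.550,-.065,z])[0])
# flange in top0
x0,y0=335,182
h=t0['color'][y0:y0+35,x0:x0+35]
cv2.imwrite('pics/fl_t.png',cv2.resize(h,None,fx=16,fy=16,interpolation=cv2.INTER_CUBIC))
h=s0['color'][170:212,295:345]
cv2.imwrite('pics/fl_s.png',cv2.resize(h,None,fx=14,fy=14,interpolation=cv2.INTER_CUBIC))
E
```

```text
0.05 [318.2843 197.8782] [318.2728 198.2893] [317.2515 197.8747]
0.1 [318.2737 188.2861] [318.262  188.6767] [317.2287 188.2832]
0.13 [318.2672 182.4221] [318.2554 182.7998] [317.2148 182.4196]
0.162 [318.2601 176.075 ] [318.2482 176.4385] [317.1997 176.0728]
0.2 [318.2516 168.411 ] [318.2396 168.7571] [317.1815 168.4093]
0.23 [318.2447 162.261 ] [318.2326 162.5928] [317.1669 162.2597]
```

View pics/fl_t.png

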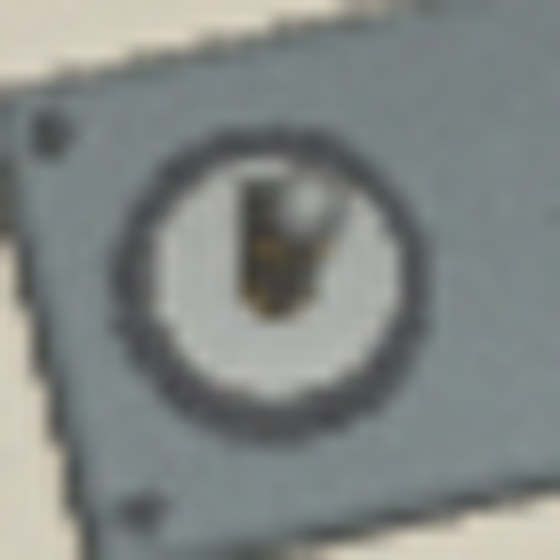

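View pics/fl_s.png

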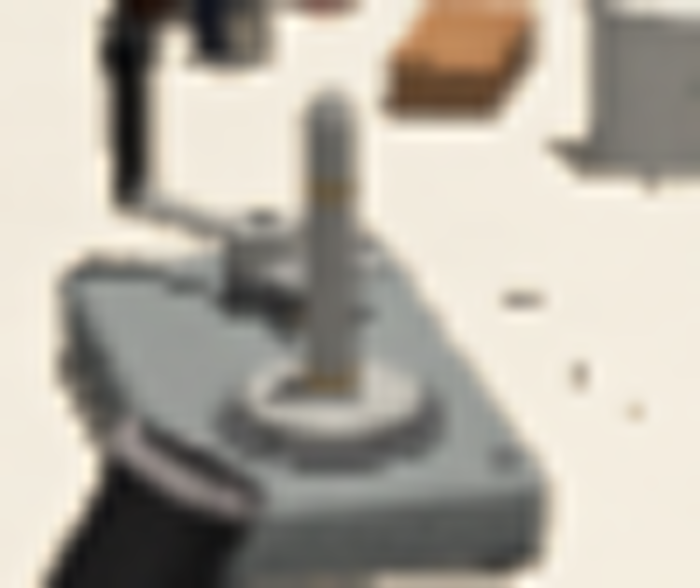

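```bash
python3 - <<'E'
from h import *; from st import *
s0=cam('/tmp/side0.npz'); t0=cam('/tmp/top0.npz')
print(plane(t0,351.9,198.84,.05),plane(s0,318.4,197.9,.05))
P=cloud(t0)
# apply same method for known things: drum bottom z vs rows in side3
s=cam('/tmp/side3.npz');g=s['color'].astype(int)
print(s['color'][160:172,318])
print(proj(s,[.545,-.063,.199]),proj(s,[.545,-.063+.024,.199]))
E
python3 st2.py 0.545 -0.066 0.24
```

```text
[ 0.5432 -0.0693  0.05  ] [ 0.5444 -0.0647  0.05  ]
[[ 50  72  94]
 [ 49  70  92]
 [ 52  73  97]
 [ 55  80 105]
 [ 56  81 108]
 [ 54  78 102]
 [ 50  71  94]
 [ 48  70  92]
 [ 54  76  98]
 [ 79  91 107]
 [136 144 154]
 [201 221 230]]
[[318.247  168.7529]] [[318.1886 170.4373]]
clock 9.2 q [-0.5904  0.1115  0.6844  1.6893 -0.0701  1.3639  2.1125] gap 0.048274764173267155 F [-0.2935 -0.3539 -3.4318]
pos [ 0.5455 -0.0633  0.2587] d rows [-0.0248 -0.1334 -0.9356] rot rows [ 0.023   0.0256 -0.0014] deg [ 0.1148  0.1278 -0.0068]
```

Estimates of the spindle disagree by a few mm: top view y = -0.069, side view -0.065 to -0.068. I'll aim for (0.5447,-0.067) and descend in small force-checked steps.

```bash
python3 -m inch '[[[-0.03,-0.19,-0.4],[0,0,0],0],[[0,0,-0.5],[0,0,0],0],[[0,0,-0.5],[0,0,0],0],[[0,0,-0.4],[0,0,0],0],[[0,0,-0.2],[0,0,0],0],[[0,0,0],[0,0,0],0]]'; python3 st2.py 0.5447 -0.067 0.21
```

```text
clock: 9.8
ee_pos: [0.5443, -0.0672, 0.2176]
eef_rot: [[-0.906, -0.422, 0.0], [-0.422, 0.906, -0.002], [0.001, -0.002, -1.0]]
contact_force: [-0.6, -0.4, -3.1]
finger_gap: 0.048
clock 9.8 q [-0.5779  0.1385  0.686   1.7508 -0.0891  1.2838  2.1355] gap 0.04795806971730924 F [-0.6049 -0.4367 -3.1093]
pos [ 0.5443 -0.0672  0.2176] d rows [ 0.0218  0.0125 -0.3776] rot rows [0.0253 0.0051 0.0028] deg [0.1263 0.0256 0.0141]
```

Nose should be about 4 mm inside the bore, with no contact force. Continuing down.

```bash
python3 -m inch '[[[0,0,-0.2],[0,0,0],0],[[0,0,-0.2],[0,0,0],0],[[0,0,0],[0,0,0],0]]'; python3 -m inch '[[[0,0,-0.2],[0,0,0],0],[[0,0,0],[0,0,0],0]]';python3 -m inch '[[[0,0,-0.2],[0,0,0],0],[[0,0,0],[0,0,0],0]]'
```

```text
clock: 10.1
ee_pos: [0.5444, -0.0673, 0.2099]
eef_rot: [[-0.906, -0.422, 0.001], [-0.422, 0.906, -0.002], [-0.0, -0.002, -1.0]]
contact_force: [0.5, -0.1, -2.7]
finger_gap: 0.0481
clock: 10.3
ee_pos: [0.5446, -0.0676, 0.206]
eef_rot: [[-0.906, -0.422, 0.002], [-0.422, 0.906, -0.002], [-0.001, -0.003, -1.0]]
contact_force: [-0.4, -0.8, -3.6]
finger_gap: 0.0475
clock: 10.5
ee_pos: [0.5446, -0.0676, 0.202]
eef_rot: [[-0.907, -0.422, 0.002], [-0.422, 0.906, -0.002], [-0.0, -0.003, -1.0]]
contact_force: [-0.0, -1.8, -3.8]
finger_gap: 0.0481
```

```bash
python3 -m inch '[[[0,0,-0.25],[0,0,0],0],[[0,0,-0.25],[0,0,0],0],[[0,0,0],[0,0,0],0]]'; python3 -m inch '[[[0,0,-0.25],[0,0,0],0],[[0,0,-0.25],[0,0,0],0],[[0,0,0],[0,0,0],0]]'; python3 -m inch '[[[0,0,-0.25],[0,0,0],0],[[0,0,-0.25],[0,0,0],0],[[0,0,0],[0,0,0],0]]'
```

```text
clock: 10.8
ee_pos: [0.5445, -0.0676, 0.1916]
eef_rot: [[-0.906, -0.422, 0.001], [-0.422, 0.906, -0.003], [-0.0, -0.003, -1.0]]
contact_force: [1.3, -2.4, -4.8]
finger_gap: 0.0479
clock: 11.1
ee_pos: [0.5445, -0.0677, 0.1816]
eef_rot: [[-0.907, -0.422, 0.001], [-0.422, 0.907, -0.003], [-0.0, -0.003, -1.0]]
contact_force: [3.0, -3.3, -5.0]
finger_gap: 0.048
clock: 11.4
ee_pos: [0.5446, -0.0676, 0.1716]
eef_rot: [[-0.907, -0.422, 0.002], [-0.422, 0.907, -0.003], [-0.0, -0.003, -1.0]]
contact_force: [3.7, -3.8, -5.5]
finger_gap: 0.0479
```

```bash
python3 -m inch '[[[0.06,-0.06,0],[0,0,0],0],[[0,0,0],[0,0,0],0]]'; python3 -m inch '[[[0.04,-0.03,-0.2],[0,0,0],0],[[0,0,-0.2],[0,0,0],0],[[0,0,0],[0,0,0],0]]'
```

```text
clock: 11.6
ee_pos: [0.5456, -0.0678, 0.1721]
eef_rot: [[-0.906, -0.423, 0.001], [-0.423, 0.906, -0.001], [-0.0, -0.001, -1.0]]
contact_force: [-0.9, -0.2, -2.8]
finger_gap: 0.0477
clock: 11.9
ee_pos: [0.5461, -0.0688, 0.1635]
eef_rot: [[-0.906, -0.423, 0.0], [-0.423, 0.906, -0.002], [0.001, -0.002, -1.0]]
contact_force: [-0.2, 0.7, -3.2]
finger_gap: 0.0478
```

```bash
python3 - <<'E'
from cell import vision
import cv2,numpy as np
o=[]
for n in ("side","top"):
    c=vision.read_camera(n); np.savez(f"/tmp/{n}4.npz",**c); i=c["color"]
    x=i[140:220,285:365] if n=="side" else i[140:220,320:400]
    o.append(cv2.resize(x,None,fx=5,fy=5,interpolation=cv2.INTER_CUBIC))
cv2.imwrite("pics/g5.png",np.hstack(o))
E
```

```text
(no output)
```

View pics/g5.png

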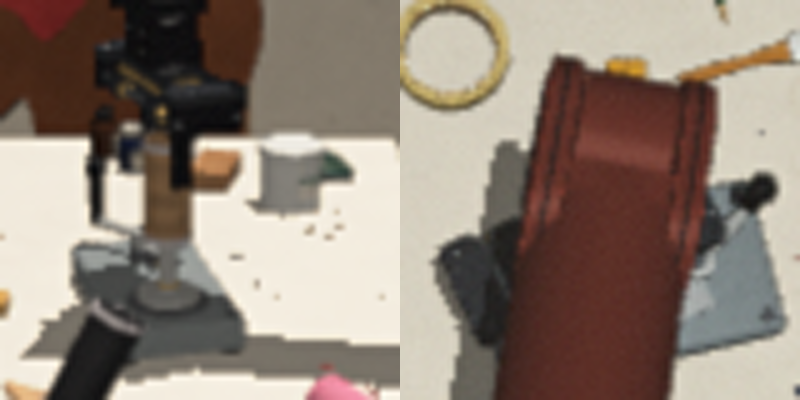

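The drum is threaded over the spindle, with its lower end at crop (168,238) above the flange at (168,292). The force shows only its weight.

```bash
python3 -m inch '[[[0,0,-0.3],[0,0,0],0],[[0,0,-0.4],[0,0,0],0],[[0,0,-0.4],[0,0,0],0],[[0,0,-0.4],[0,0,0],0],[[0,0,0],[0,0,0],0]]'; python3 -m inch '[[[0,0,-0.3],[0,0,0],0],[[0,0,-0.25],[0,0,0],0],[[0,0,-0.2],[0,0,0],0],[[0,0,0],[0,0,0],0]]'
```

```text
clock: 12.5
ee_pos: [0.5457, -0.0691, 0.1328]
eef_rot: [[-0.906, -0.422, -0.001], [-0.422, 0.906, -0.002], [0.002, -0.002, -1.0]]
contact_force: [-0.4, 0.2, -3.1]
finger_gap: 0.0478
clock: 12.9
ee_pos: [0.5463, -0.0691, 0.1187]
eef_rot: [[-0.906, -0.422, 0.001], [-0.422, 0.906, -0.002], [0.0, -0.002, -1.0]]
contact_force: [0.0, 0.4, -3.4]
finger_gap: 0.048
```

```bash
python3 -m inch '[[[0,0,-0.15],[0,0,0],0],[[0,0,-0.1],[0,0,0],0],[[0,0,0],[0,0,0],0]]'; python3 -m inch '[[[0,0,-0.08],[0,0,0],0],[[0,0,0],[0,0,0],0]]'; python3 -m inch '[[[0,0,-0.08],[0,0,0],0],[[0,0,0],[0,0,0],0]]'
```

```text
clock: 13.2
ee_pos: [0.5465, -0.0691, 0.1141]
eef_rot: [[-0.906, -0.422, 0.001], [-0.422, 0.906, -0.002], [-0.0, -0.002, -1.0]]
contact_force: [-0.3, -0.4, -2.8]
finger_gap: 0.0481
clock: 13.4
ee_pos: [0.5466, -0.0691, 0.1126]
eef_rot: [[-0.906, -0.422, 0.002], [-0.422, 0.906, -0.002], [-0.001, -0.002, -1.0]]
contact_force: [0.1, 0.2, -3.5]
finger_gap: 0.0477
clock: 13.6
ee_pos: [0.5466, -0.0691, 0.111]
eef_rot: [[-0.906, -0.422, 0.002], [-0.422, 0.906, -0.002], [-0.001, -0.002, -1.0]]
contact_force: [-0.4, 0.0, -3.1]
finger_gap: 0.048
```

```bash
python3 -m inch '[[[0,0,-0.06],[0,0,0],0],[[0,0,0],[0,0,0],0]]'; python3 -m inch '[[[0,0,-0.06],[0,0,0],0],[[0,0,0],[0,0,0],0]]'; python3 -m inch '[[[0,0,-0.06],[0,0,0],0],[[0,0,0],[0,0,0],0]]'
```

```text
clock: 13.8
ee_pos: [0.5466, -0.0691, 0.1098]
eef_rot: [[-0.906, -0.422, 0.002], [-0.422, 0.906, -0.002], [-0.001, -0.002, -1.0]]
contact_force: [-0.2, -0.2, -4.1]
finger_gap: 0.048
clock: 14.0
ee_pos: [0.547, -0.0691, 0.1092]
eef_rot: [[-0.906, -0.422, 0.002], [-0.422, 0.906, -0.002], [-0.001, -0.003, -1.0]]
contact_force: [-0.7, 0.5, 1.8]
finger_gap: 0.048
clock: 14.2
ee_pos: [0.5472, -0.0691, 0.1091]
eef_rot: [[-0.906, -0.422, 0.003], [-0.422, 0.906, -0.001], [-0.002, -0.002, -1.0]]
contact_force: [-6.6, 1.0, 14.6]
finger_gap: 0.0478
```

Contact on the flange at TCP z = 0.109, as expected. Easing off and letting go.

```bash
python3 -m inch '[[[-0.03,0,0.06],[0,0,0],0],[[0,0,0],[0,0,0],58],[[0,0,0],[0,0,0],62],[[0,0,0],[0,0,0],70],[[0,0,0],[0,0,0],80],[[0,0,0],[0,0,0],80],[[0,0,0],[0,0,0],80]]'; python3 - <<'E'
from cell import vision
import cv2,numpy as np
o=[]
for n in ("side","top"):
    c=vision.read_camera(n); np.savez(f"/tmp/{n}5.npz",**c); i=c["color"]
    x=i[140:220,285:365] if n=="side" else i[140:220,320:400]
    o.append(cv2.resize(x,None,fx=5,fy=5,interpolation=cv2.INTER_CUBIC))
cv2.imwrite("pics/g6.png",np.hstack(o))
E
```

```text
clock: 14.9
ee_pos: [0.546, -0.0692, 0.1087]
eef_rot: [[-0.906, -0.422, 0.002], [-0.422, 0.906, -0.002], [-0.001, -0.003, -1.0]]
contact_force: [-0.7, -0.1, 0.4]
finger_gap: 0.0683
```

View pics/g6.png

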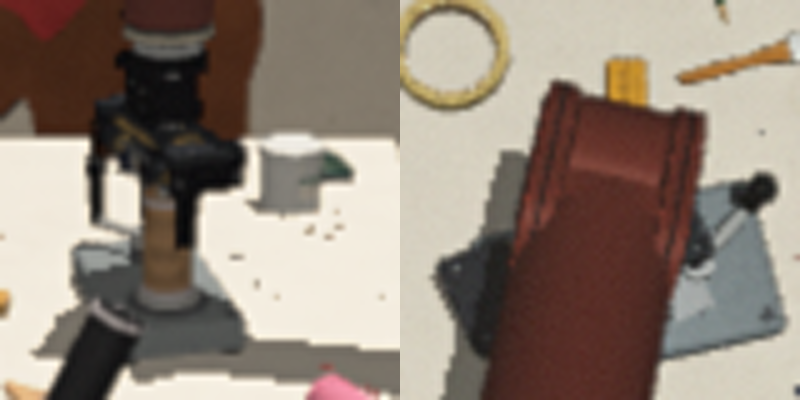

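Released, with contact force near zero. The drum stands on the flange and the lever hasn't been turned. Backing straight up.

```bash
python3 -m inch '[[[0,0,0.3],[0,0,0],80],[[0,0,0.5],[0,0,0],80],[[0,0,0.8],[0,0,0],80],[[0,0,0.9],[0,0,0],80],[[0,0,0.9],[0,0,0],80],[[0,0,0.9],[0,0,0],80],[[0,0,0.9],[0,0,0],80],[[0,0,0.9],[0,0,0],80],[[0,0,0.9],[0,0,0],80],[[0,0,0.9],[0,0,0],80],[[0,0,0],[0,0,0],80]]'; python3 - <<'E'
from cell import vision
import cv2,numpy as np
o=[]
for n in ("side","top"):
    c=vision.read_camera(n); np.savez(f"/tmp/{n}6.npz",**c); i=c["color"]
    x=i[140:220,285:365] if n=="side" else i[140:220,330:410]
    o.append(cv2.resize(x,None,fx=5,fy=5,interpolation=cv2.INTER_CUBIC))
cv2.imwrite("pics/g7.png",np.hstack(o))
E
```

```text
clock: 16.1
ee_pos: [0.5473, -0.0696, 0.2699]
eef_rot: [[-0.907, -0.422, 0.006], [-0.422, 0.907, -0.001], [-0.005, -0.004, -1.0]]
contact_force: [-0.4, -0.0, -0.0]
finger_gap: 0.0695
```

View pics/g7.png

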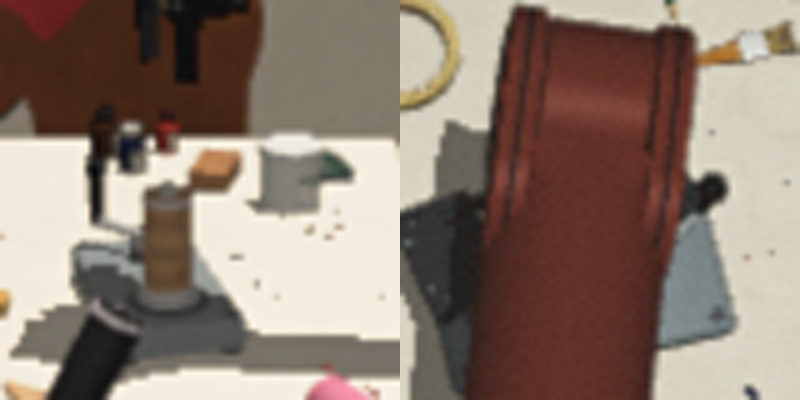

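```bash
python3 - <<'E'
from h import *; from st import *
t=cam('/tmp/top0.npz');s=cam('/tmp/side0.npz')
P=cloud(t)
h=cv2.cvtColor(t['color'],cv2.COLOR_BGR2GRAY)
ys,xs=np.where(h[165:195,375:405]<60); print('dark',xs.mean()+375,ys.mean()+165,len(xs),xs.min()+375,xs.max()+375,ys.min()+165,ys.max()+165)
print(P[174:182,387:395,2])
for z in (.1225,.09): print('ball top',plane(t,390.9,177.5,z))
hs=cv2.cvtColor(s['color'],cv2.COLOR_BGR2GRAY)
print(hs[166:188,298:312])
for z in (.07,.09,.1): print(proj(s,[.62,-.213,z]))
print('side handle', plane(s,303.9,182,.08))
print('pivot top',plane(t,379.1,191.6,.08),'seat-based',np.array([.5455,-.069])-.11*np.array([-.242,.970]))
E
cat > cr.py <<'E'
E
python3 - <<'E'
from h import *
t=cam('/tmp/top0.npz');s=cam('/tmp/side0.npz')
a=cv2.resize(t['color'][165:205,365:405],None,fx=10,fy=10,interpolation=cv2.INTER_CUBIC)
b=cv2.resize(s['color'][160:200,290:330],None,fx=10,fy=10,interpolation=cv2.INTER_CUBIC)
cv2.imwrite('pics/lev.png',np.hstack([a,b]))
E
```

```text
dark 390.15384615384613 177.97435897435898 39 386 394 175 181
[[-0.0015 -0.0033 -0.0022 -0.0033 -0.0079  0.1242  0.1268 -0.0025]
 [ 0.0042  0.0008  0.0013  0.1278  0.1325  0.1283  0.1292  0.1239]
 [ 0.0339  0.0379  0.0375  0.1233  0.1293  0.1383  0.1314  0.1256]
 [ 0.0333  0.038   0.117   0.1328  0.1323  0.1381  0.1352  0.1307]
 [ 0.0435  0.0383  0.0989  0.1229  0.1291  0.1282  0.1323  0.1336]
 [ 0.0355  0.0637  0.0949  0.1218  0.1226  0.1217  0.1372  0.1283]
 [ 0.0414  0.0799  0.091   0.1034  0.1195  0.1204  0.1279  0.0023]
 [ 0.0387  0.0673  0.0777  0.0916  0.0886  0.0815 -0.0032 -0.001 ]]
ball top [ 0.6182 -0.2133  0.1225]
ball top [ 0.6254 -0.2186  0.09  ]
[[ 54  54  53  55  50  24  26  30  32  42  64  89 116 118]
 [139 139 139 141 127  43  21  26  33  57  81  53  62  62]
 [237 236 237 239 221  75  18  24  31  51  68  30  28  32]
 [237 237 238 240 225  76  18  23  29  48  62  24  23  32]
 [235 235 236 236 205  70  20  23  32  49  56  21  29  54]
 [235 235 236 226 131  49  29  36  71 103  76  25  37  78]
 [234 235 237 227 120  41  36  57 133 198 147  45  35  86]
 [235 235 238 223 
[... 336 characters left out ...]
 [235 235 236 231 176  51  23 108 207 237 235 234 234 235]
 [235 235 236 232 187  56  24 109 209 237 236 235 235 235]
 [234 234 235 237 219  70  24 109 207 237 236 235 235 236]
 [235 235 236 238 222  71  33 115 203 236 236 235 236 236]
 [234 235 235 237 221  73  61 134 194 230 233 235 236 237]
 [234 234 235 236 222 114  97 140 163 186 205 224 231 232]
 [233 233 235 236 231 198 171 161 139 143 146 165 185 192]
 [235 235 236 236 238 237 236 230 212 203 164 138 140 138]
 [236 236 235 228 229 232 231 233 232 232 222 192 173 106]]
[[304.1648 182.9907]]
[[304.0997 179.3783]]
[[304.0669 177.5603]]
side handle [ 0.6206 -0.2012  0.08  ]
pivot top [ 0.5697 -0.1736  0.08  ] seat-based [ 0.5721 -0.1757]
```

View pics/lev.png

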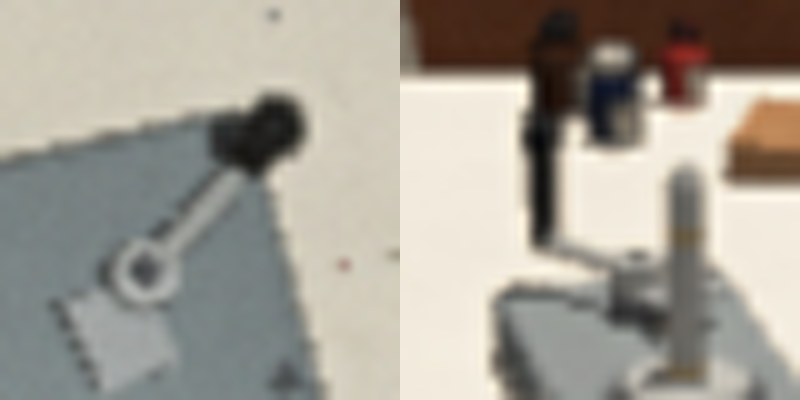

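Handle at about (0.6215,-0.2175), hinge at about (0.572,-0.1757). Their distance of 64.8 mm agrees with the stated 65. Moving above the handle with the jaws along the tangent.

```bash
python3 -m inch '[[[0.1,-0.2,0],[0,0,-0.9],80],[[0.33,-0.66,0],[0,0,-0.95],80],[[0.33,-0.66,0],[0,0,-0.95],80],[[0.33,-0.66,0],[0,0,-0.95],80],[[0.33,-0.66,0],[0,0,-0.95],80],[[0.33,-0.66,0],[0,0,-0.95],80],[[0.33,-0.66,0],[0,0,-0.95],80],[[0.33,-0.66,0],[0,0,-0.95],80],[[0.33,-0.66,0],[0,0,-0.95],80],[[0.33,-0.66,0],[0,0,-0.95],80],[[0.33,-0.66,0],[0,0,-0.95],80],[[0.33,-0.66,0],[0,0,-0.95],80]]'; python3 -m inch '[[[0,0,-0.8],[0,0,-0.95],80],[[0,0,-0.8],[0,0,-0.95],80],[[0,0,-0.8],[0,0,0],80],[[0,0,-0.8],[0,0,0],80],[[0,0,0],[0,0,0],80]]'; cat > lv.py <<'E'
from st import *
# arc pose for tool: hinge, world angle of handle (deg)
H=np.array([.572,-.1757])
def pose(ang,z,r=.065):
    a=np.radians(ang); rad=np.array([np.cos(a),np.sin(a),0]); y=np.array([-np.sin(a),np.cos(a),0])
    R=np.stack([np.cross(y,[0,0,-1.]),y,[0,0,-1.]],1); return np.r_[H+r*rad[:2],z],R
if __name__=='__main__': go(*pose(float(sys.argv[1]),float(sys.argv[2])))
E
python3 lv.py -40 0.083; python3 - <<'E'
from cell import vision
import cv2,numpy as np
o=[]
for n in ("side","top"):
    c=vision.read_camera(n); np.savez(f"/tmp/{n}7.npz",**c); i=c["color"]
    x=i[140:220,275:355] if n=="side" else i[140:220,340:420]
    o.append(cv2.resize(x,None,fx=5,fy=5,interpolation=cv2.INTER_CUBIC))
cv2.imwrite("pics/g8.png",np.hstack(o))
E
```

```text
clock: 17.4
ee_pos: [0.6205, -0.2188, 0.2656]
eef_rot: [[-0.848, 0.53, -0.002], [0.53, 0.848, -0.002], [0.001, -0.003, -1.0]]
contact_force: [-0.5, 0.3, -0.1]
finger_gap: 0.0696
clock: 17.9
ee_pos: [0.6195, -0.2174, 0.1999]
eef_rot: [[-0.753, 0.658, -0.005], [0.658, 0.753, -0.001], [0.003, -0.004, -1.0]]
contact_force: [-0.6, 0.0, -0.7]
finger_gap: 0.0696
clock 17.9 q [-0.3697  0.4772  0.8919  1.5072 -0.3724  1.3409  1.4067] gap 0.06962067129536224 F [-0.6469  0.0269 -0.7342]
pos [ 0.6195 -0.2174  0.1999] d rows [ 0.1164 -0.003  -5.8429] rot rows [ 0.0149 -0.0574  0.2288] deg [ 0.0746 -0.2872  1.144 ]
```

View pics/g8.png

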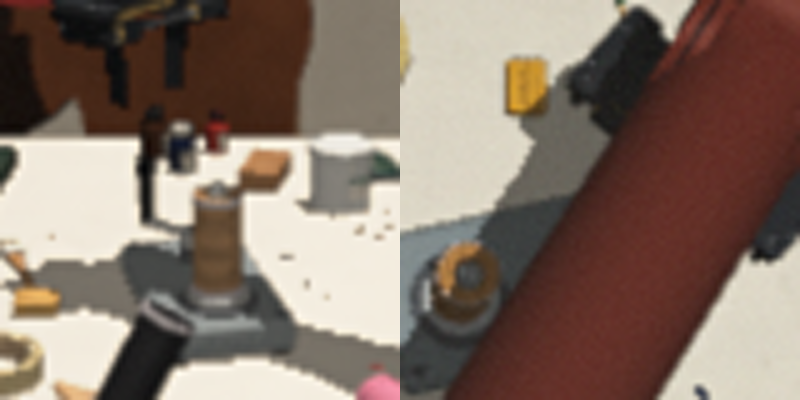

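The fingertips at crop (120,105) and (175,85) straddle the ball at (150,115). The drum is seated, with the spindle showing at its top. Descending round the handle.

```bash
python3 -m inch '[[[0.08,0,-0.6],[0,0,0],80],[[0.04,0,-0.8],[0,0,0],80],[[0,0,-0.8],[0,0,0],80],[[0,0,-0.8],[0,0,0],80],[[0,0,-0.8],[0,0,0],80],[[0,0,-0.8],[0,0,0],80],[[0,0,-0.8],[0,0,0],80],[[0,0,-0.4],[0,0,0],80],[[0,0,0],[0,0,0],80]]'; python3 lv.py -40 0.083
```

```text
clock: 18.9
ee_pos: [0.6224, -0.2181, 0.0853]
eef_rot: [[-0.752, 0.66, -0.003], [0.66, 0.752, -0.002], [0.001, -0.004, -1.0]]
contact_force: [0.1, 0.1, 0.2]
finger_gap: 0.0698
clock 18.9 q [-0.3301  0.5779  0.8296  1.6237 -0.4543  1.147   1.4607] gap 0.06982127762270149 F [0.1388 0.1466 0.1559]
pos [ 0.6224 -0.2181  0.0853] d rows [-0.0282  0.0306 -0.1127] rot rows [ 0.024  -0.0363  0.2542] deg [ 0.1198 -0.1813  1.2709]
```

```bash
python3 -m inch '[[[0,0,-0.05],[0,0,0],60],[[0,0,0],[0,0,0],45],[[0,0,0],[0,0,0],36],[[0,0,0],[0,0,0],36],[[0,0,0],[0,0,0],36]]'; python3 - <<'E'
from lv import *
for A in range(-40,-130,-5):
    print(A,np.round((pose(A-5,.08)[0]-pose(A,.08)[0])[:2]/.02,2))
E
```

```text
clock: 19.4
ee_pos: [0.6232, -0.2184, 0.086]
eef_rot: [[-0.752, 0.66, -0.001], [0.66, 0.752, -0.002], [-0.001, -0.002, -1.0]]
contact_force: [0.2, 0.1, 0.2]
finger_gap: 0.0377
-40 [-0.19 -0.21]
-45 [-0.21 -0.19]
-50 [-0.22 -0.17]
-55 [-0.24 -0.15]
-60 [-0.25 -0.13]
-65 [-0.26 -0.11]
-70 [-0.27 -0.09]
-75 [-0.28 -0.06]
-80 [-0.28 -0.04]
-85 [-0.28 -0.01]
-90 [-0.28  0.01]
-95 [-0.28  0.04]
-100 [-0.28  0.06]
-105 [-0.27  0.09]
-110 [-0.26  0.11]
-115 [-0.25  0.13]
-120 [-0.24  0.15]
-125 [-0.22  0.17]
```

```bash
python3 -m inch '[[[-0.19,-0.21,0],[0,0,-0.9],36],[[-0.21,-0.19,0],[0,0,-1],36],[[-0.22,-0.17,0],[0,0,-1],36],[[-0.24,-0.15,0],[0,0,-1],36],[[0,0,0],[0,0,0],36]]'; python3 lv.py -60 0.085;  python3 -m inch '[[[-0.25,-0.13,0],[0,0,-1],36],[[-0.26,-0.11,0],[0,0,-1],36],[[-0.27,-0.09,0],[0,0,-1],36],[[-0.28,-0.06,0],[0,0,-1],36],[[0,0,0],[0,0,0],36]]'; python3 lv.py -80 0.085
```

```text
clock: 19.9
ee_pos: [0.607, -0.2319, 0.086]
eef_rot: [[-0.487, 0.874, 0.0], [0.874, 0.487, -0.001], [-0.001, -0.0, -1.0]]
contact_force: [4.3, 1.2, -1.9]
finger_gap: 0.0314
clock 19.9 q [-0.3651  0.5886  0.9147  1.6545 -0.5016  1.1505  1.1866] gap 0.03144006452282197 F [ 4.2915  1.2194 -1.9312]
pos [ 0.607  -0.2319  0.086 ] d rows [-0.1264 -0.0047 -0.0496] rot rows [0.0152 0.0038 0.1777] deg [0.076  0.0191 0.8883]
clock: 20.4
ee_pos: [0.5859, -0.2402, 0.0861]
eef_rot: [[-0.158, 0.987, 0.0], [0.987, 0.158, -0.002], [-0.002, -0.0, -1.0]]
contact_force: [4.5, -0.9, -3.1]
finger_gap: 0.0313
clock 20.4 q [-0.4157  0.5964  1.0079  1.7006 -0.545   1.1535  0.9028] gap 0.03134641136357659 F [ 4.4946 -0.8858 -3.1226]
pos [ 0.5859 -0.2402  0.0861] d rows [-0.1299  0.0242 -0.0532] rot rows [0.0173 0.0025 0.1808] deg [0.0863 0.0123 0.9042]
```

```bash
python3 -m inch '[[[-0.3,-0.02,0],[0,0,-1],36],[[-0.29,-0.01,0],[0,0,-1],36],[[-0.29,0.01,0],[0,0,-1],36],[[-0.28,0.04,0],[0,0,-1],36],[[0,0,0],[0,0,0],36]]'; python3 lv.py -100 0.085;  python3 -m inch '[[[-0.28,0.06,0],[0,0,-1],36],[[-0.27,0.09,0],[0,0,-1],36],[[-0.26,0.11,0],[0,0,-1],36],[[0,0,0],[0,0,0],36]]'; python3 lv.py -115 0.085; python3 - <<'E'
from cell import vision
import cv2,numpy as np
o=[]
for n in ("side","top"):
    c=vision.read_camera(n); np.savez(f"/tmp/{n}8.npz",**c); i=c["color"]
    x=i[140:220,275:355] if n=="side" else i[150:230,340:420]
    o.append(cv2.resize(x,None,fx=5,fy=5,interpolation=cv2.INTER_CUBIC))
cv2.imwrite("pics/g9.png",np.hstack(o))
E
```

```text
clock: 20.9
ee_pos: [0.5625, -0.2406, 0.0862]
eef_rot: [[0.19, 0.982, 0.0], [0.982, -0.19, -0.002], [-0.002, 0.0, -1.0]]
contact_force: [4.5, -2.8, -1.9]
finger_gap: 0.0312
clock 20.9 q [-0.4851  0.6039  1.1093  1.7576 -0.5871  1.1564  0.6125] gap 0.031196925777071883 F [ 4.4801 -2.7538 -1.875 ]
pos [ 0.5625 -0.2406  0.0862] d rows [-0.0916  0.044  -0.061 ] rot rows [0.0218 0.0007 0.1863] deg [0.1091 0.0037 0.9313]
clock: 21.3
ee_pos: [0.5463, -0.2356, 0.0863]
eef_rot: [[0.437, 0.899, 0.0], [0.899, -0.437, -0.002], [-0.001, 0.001, -1.0]]
contact_force: [3.1, -2.9, -1.3]
finger_gap: 0.0316
clock 21.3 q [-0.5467  0.6153  1.1887  1.8012 -0.6217  1.1623  0.3907] gap 0.031633500564489 F [ 3.1294 -2.889  -1.3328]
pos [ 0.5463 -0.2356  0.0863] d rows [-0.0893  0.0478 -0.0661] rot rows [0.018  0.0013 0.1872] deg [0.0899 0.0063 0.9362]
```

View pics/g9.png

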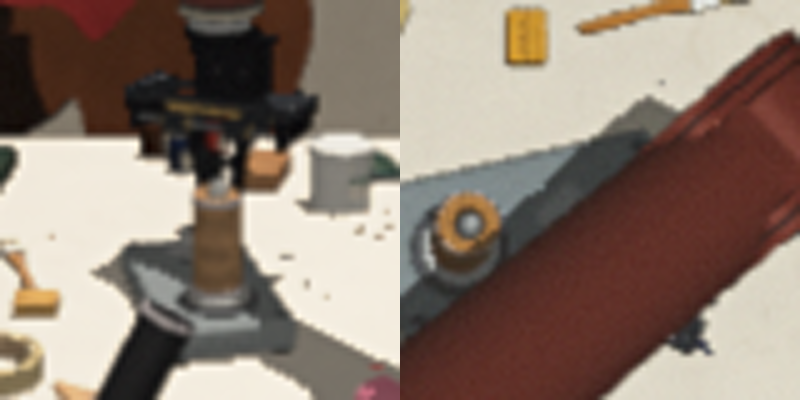

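```bash
python3 -m inch '[[[-0.3,0.12,0],[0,0,-0.5],36],[[-0.26,0.13,0],[0,0,-0.5],36],[[0,0,0],[0,0,0],36]]'; python3 lv.py -120 0.085;  python3 -m inch '[[[-0.25,0.14,0],[0,0,-0.5],36],[[0,0,0],[0,0,0],36]]'; python3 lv.py -125 0.085
```

```text
clock: 21.7
ee_pos: [0.535, -0.2309, 0.0864]
eef_rot: [[0.513, 0.858, 0.0], [0.858, -0.513, -0.002], [-0.001, 0.001, -1.0]]
contact_force: [4.5, -4.4, -1.3]
finger_gap: 0.0315
clock 21.7 q [-0.5833  0.6099  1.2255  1.8321 -0.6274  1.159   0.3171] gap 0.03153928738349253 F [ 4.5037 -4.4284 -1.3304]
pos [ 0.535  -0.2309  0.0864] d rows [ 0.226  -0.0567 -0.0686] rot rows [0.0177 0.002  0.1728] deg [0.0887 0.0099 0.864 ]
clock: 21.9
ee_pos: [0.5307, -0.2283, 0.0865]
eef_rot: [[0.55, 0.835, 0.001], [0.835, -0.55, -0.002], [-0.001, 0.002, -1.0]]
contact_force: [7.0, -5.8, -4.2]
finger_gap: 0.0318
clock 21.9 q [-0.6018  0.6089  1.2436  1.8456 -0.6317  1.1572  0.2792] gap 0.03180008315565114 F [ 7.0138 -5.7631 -4.1635]
pos [ 0.5307 -0.2283  0.0865] d rows [ 0.1998 -0.0346 -0.0752] rot rows [ 0.0252  0.016  -0.3309] deg [ 0.1259  0.0799 -1.6543]
```

```bash
python3 - <<'E'
from cell import vision
import cv2,numpy as np
o=[]
for n in ("side","top"):
    c=vision.read_camera(n); np.savez(f"/tmp/{n}9.npz",**c); i=c["color"]
    x=i[165:215,285:345] if n=="side" else i[165:215,340:400]
    o.append(cv2.resize(x,None,fx=6.5,fy=8,interpolation=cv2.INTER_CUBIC))
    h=cv2.cvtColor(i,cv2.COLOR_BGR2HSV); m=cv2.inRange(h,(40,80,40),(85,255,255))
    ys,xs=np.where(m); k=[(x,y) for x,y in zip(xs,ys) if (285<x<345 and 165<y<215) or (n=="top" and 340<x<400 and 165<y<215)]; print(n,k)
cv2.imwrite("pics/g10.png",np.hstack(o))
E
```

```text
side []
top []
```

View pics/g10.png

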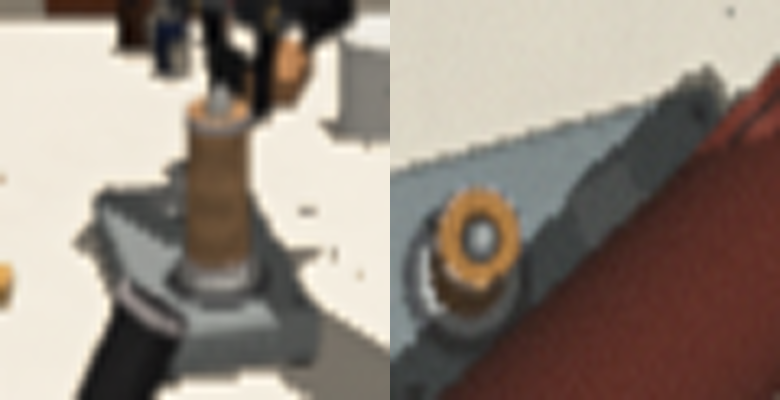

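```bash
python3 -m inch '[[[-0.18,0.13,0],[0,0,0],36],[[0,0,0],[0,0,0],36]]'; python3 lv.py -125 0.085
```

```text
clock: 22.2
ee_pos: [0.5303, -0.2278, 0.0875]
eef_rot: [[0.548, 0.836, 0.008], [0.836, -0.548, -0.007], [-0.002, 0.011, -1.0]]
contact_force: [20.6, -15.7, -14.6]
finger_gap: 0.0317
clock 22.2 q [-0.6131  0.6024  1.2506  1.8534 -0.6285  1.1474  0.2781] gap 0.03169516725193007 F [ 20.6476 -15.6839 -14.5858]
pos [ 0.5303 -0.2278  0.0875] d rows [ 0.2208 -0.0567 -0.1233] rot rows [ 0.0871  0.0879 -0.3492] deg [ 0.4354  0.4394 -1.7462]
```

The tool stopped moving and the force jumped, so the lever is at its stop. Backing off, centring, opening and rising.

```bash
python3 -m inch '[[[0.2,-0.14,0],[0,0,0],36],[[0.25,-0.16,0],[0,0,0],36],[[0,0,0],[0,0,0],60],[[0,0,0],[0,0,0],70],[[0,0,0],[0,0,0],70],[[0,0,0],[0,0,0],70]]'; python3 -m inch '[[[0,0,0.4],[0,0,0],70],[[0,0,0.8],[0,0,0],70],[[0,0,0.9],[0,0,0],70],[[0,0,0.9],[0,0,0],70],[[0,0,0.9],[0,0,0],70],[[0,0,0.9],[0,0,0],70],[[0,0,0.9],[0,0,0],70],[[0,0,0.9],[0,0,0],70],[[0,0,0],[0,0,0],70]]'; python3 st.py 0
```

```text
clock: 22.8
ee_pos: [0.5342, -0.2304, 0.0857]
eef_rot: [[0.549, 0.836, -0.003], [0.836, -0.549, 0.001], [-0.001, -0.003, -1.0]]
contact_force: [-0.6, 0.3, 0.2]
finger_gap: 0.0552
clock: 23.7
ee_pos: [0.5354, -0.2313, 0.2207]
eef_rot: [[0.548, 0.836, 0.001], [0.836, -0.548, 0.0], [0.001, 0.001, -1.0]]
contact_force: [-0.6, -0.1, -0.3]
finger_gap: 0.0607
clock 23.7 q [-0.6699  0.4624  1.336   1.6789 -0.4594  1.3691  0.1576] gap 0.06074854281721592 F [-0.62   -0.1295 -0.3439]
pos [ 0.5354 -0.2313  0.2207] d rows [ 0.6652 27.0852 -6.4145] rot rows [-6.1756 -5.3301 28.7452] deg [-30.8781 -26.6503 143.7259]
```

```bash
python3 -m inch '[[[0,0,0.2],[0,0,0.9],70],[[0,0,0.2],[0,0,0.9],70],[[0,0.2,0.2],[0,0,0.9],70],[[0,0.4,0.2],[0,0,0.9],70],[[0,0.4,0.2],[0,0,0.9],70]]'; python3 st.py 0
```

```text
clock: 24.2
ee_pos: [0.5341, -0.2103, 0.2377]
eef_rot: [[0.184, 0.983, -0.003], [0.983, -0.184, -0.0], [-0.001, -0.003, -1.0]]
contact_force: [1.0, 0.3, -0.3]
finger_gap: 0.061
clock 24.2 q [-0.706   0.3679  1.2761  1.6724 -0.3568  1.3736  0.4391] gap 0.06103697720229168 F [ 0.9765  0.3133 -0.2787]
pos [ 0.5341 -0.2103  0.2377] d rows [ 0.7297 26.0365 -7.2637] rot rows [-4.5461 -5.9341 24.4245] deg [-22.7303 -29.6705 122.1224]
```

Joint 3 is coming away from its limit. Continuing left over the drum, with clearance.

```bash
python3 -m inch '[[[0,0.6,0.2],[0,0,0.9],70],[[0,0.8,0.2],[0,0,0.9],70],[[0,0.9,0.2],[0,0,0.9],70],[[0,0.9,0.2],[0,0,0.9],70],[[0,0.9,0.1],[0,0,0.9],70],[[0,0.9,0],[0,0,0.9],70],[[0,0.9,0],[0,0,0.9],70],[[0,0.9,0],[0,0,0.9],70],[[0,0.9,0],[0,0,0.9],70],[[0,0.9,0],[0,0,0.9],70],[[0,0.9,0],[0,0,0.9],70],[[0,0.9,0],[0,0,0.9],70]]'; python3 -m inch '[[[0,0.9,0],[0,0,0.9],70],[[0,0.9,0],[0,0,0.9],70],[[0,0.9,0],[0,0,0],70],[[0,0.9,0],[0,0,0],70],[[0,0.9,0],[0,0,0],70],[[0,0.9,0],[0,0,0],70],[[0,0,0],[0,0,0],70]]'; python3 st.py 0;  python3 - <<'E'
from cell import vision
import cv2,numpy as np
o=[]
for n in ("side","top"):
    c=vision.read_camera(n); np.savez(f"/tmp/{n}10.npz",**c); i=c["color"]
    x=i[165:215,285:345] if n=="side" else i[165:215,340:400]
    o.append(cv2.resize(x,None,fx=6.5,fy=8,interpolation=cv2.INTER_CUBIC)); cv2.imwrite(f"pics/{n}10.png",i)
cv2.imwrite("pics/g11.png",np.hstack(o))
E
```

```text
clock: 25.4
ee_pos: [0.5342, -0.0015, 0.2557]
eef_rot: [[-0.688, 0.725, -0.002], [0.726, 0.688, -0.002], [-0.0, -0.003, -1.0]]
contact_force: [0.7, -0.4, 0.4]
finger_gap: 0.0608
clock: 26.1
ee_pos: [0.5342, 0.109, 0.2554]
eef_rot: [[-0.793, 0.609, -0.001], [0.609, 0.793, -0.003], [-0.001, -0.003, -1.0]]
contact_force: [-0.8, 0.4, -0.0]
finger_gap: 0.0608
clock 26.1 q [-1.2199  0.1434  1.0456  1.7097 -0.1243  1.363   0.763 ] gap 0.06083168214028741 F [-0.7865  0.3951 -0.042 ]
pos [0.5342 0.109  0.2554] d rows [ 0.7258 10.0705 -8.1524] rot rows [-0.6644 -6.3671 12.2069] deg [ -3.3218 -31.8353  61.0343]
```

View pics/g11.png

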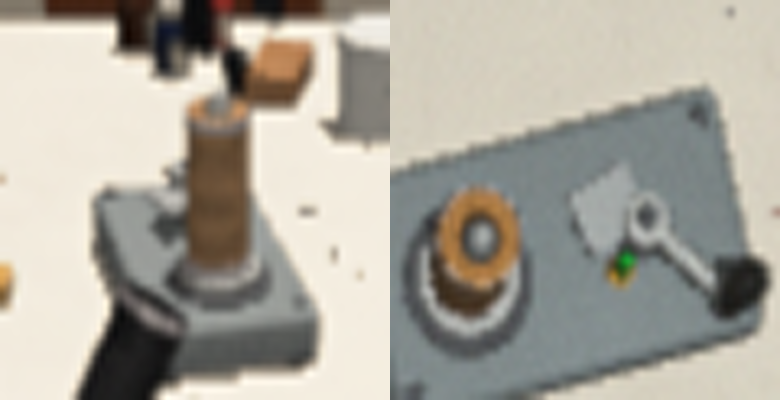

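View pics/top10.png

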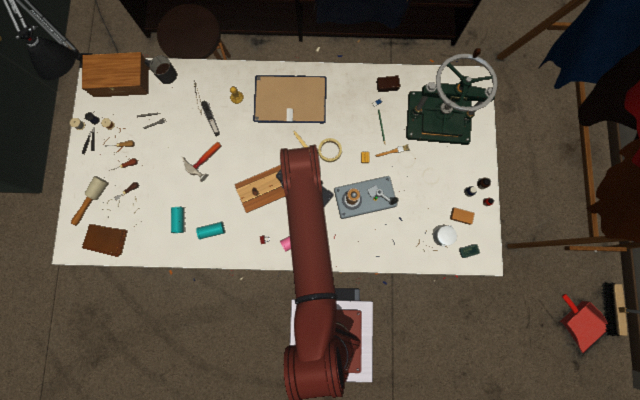

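The green pin is clear of the cam plate at crop (625,262), standing over its yellow socket. The lever is turned towards the robot, and the drum is on the spindle. I'll do a quick numeric check before handing in.

```bash
python3 - <<'E'
from h import *; from st import *
from scipy.optimize import least_squares
t=cam('/tmp/top10.npz');s=cam('/tmp/side10.npz');P=cloud(t);Q=cloud(s)
h=cv2.cvtColor(t['color'],cv2.COLOR_BGR2HSV); m=cv2.inRange(h,(40,80,40),(85,255,255))
ys,xs=np.where(m); 
for x,y in zip(xs,ys):
    if 370<x<382 and 190<y<205: print('pin',x,y,P[y,x])
print('plate around',P[199:202,366:370,2])
for n,X,d in (('top',P,t['depth']),('side',Q,s['depth'])):
    q=X[(d>0)]; r=np.linalg.norm(q[:,:2]-[.5455,-.068],axis=1)
    k=q[(r<.034)&(q[:,2]>.06)&(q[:,2]<.14)]; f=least_squares(lambda p:np.linalg.norm((k[:,:2]-p[:2]-np.outer(k[:,2]-.1,p[2:])),axis=1)-.024,[.5455,-.068,0,0],loss='soft_l1',f_scale=.001)
    rim=q[(r<.022)&(r>.013)&(q[:,2]>.135)]; print(n,'drum',len(k),f.x,'rim z',np.median(rim[:,2]))
# black drum: compare depth pts before/after
s0=cam('/tmp/side0.npz')
for c in (s0,s):
    g=cv2.cvtColor(c['color'],cv2.COLOR_BGR2GRAY)[198:230,290:318]; print('black',np.argwhere(g<45).mean(0),(g<45).sum())
print(env.get_obs()['contact_force'])
E
```

```text
pin 376 196 [ 0.5537 -0.1628  0.07  ]
pin 375 197 [ 0.5495 -0.1588  0.0705]
pin 376 197 [ 0.5492 -0.1624  0.0728]
pin 377 197 [ 0.5496 -0.1666  0.0708]
pin 375 198 [ 0.5481 -0.1607  0.0551]
pin 376 198 [ 0.5469 -0.1637  0.0631]
plate around [[0.036  0.0462 0.0411 0.0279]
 [0.0382 0.0369 0.0436 0.0412]
 [0.0371 0.0396 0.0482 0.0351]]
top drum 52 [ 0.545  -0.0685  0.0047 -0.0054] rim z 0.1487113569622559
side drum 158 [ 0.5459 -0.0683  0.0075  0.0111] rim z 0.14962390402650289
black [15.5714 12.8901] 182
black [15.6791 12.8877] 187
[-0.7098 -0.1663  0.3042]
```

The rim is at about 0.149 m (0.150 when seated) and the drum is upright to about 0.01 rad. The pin top is at about 0.071 m, well above the plate at 0.038 m. The black drum hasn't moved and the robot is touching nothing. Handing in.

```bash
python3 -c "
from cell import env
print(env.close_job())"
```

```text
the job is handed in; nothing more can be done
None
```

The cork drum is seated on the spindle and released, the green pin is up, and the job is handed in at about 26 s of the 61 s allowed. No verdict was reported, so what follows rests on my own checks.

**What I did:** I gripped the cork drum along the rack's y, drew it off its peg along its axis, turned it upright and lowered it over the spindle in small force-checked steps. It touched the flange at the expected height, with at most about 15 N on the wrist. After letting go I raised the gripper, then pushed the lever clockwise between half-closed fingers as far as its stop. I then moved the arm clear to look.

**Last checks:**
- **Drum:** the rim is at about 0.149 m (0.150 m when seated). The axis measures upright to about 0.01 rad, and it is centred within about 1 mm of my best estimate of the spindle axis.
- **Pin:** the green top is at about 0.071 m, clearly standing above the stand plate at about 0.038 m.
- **Black drum:** its place in the side picture is unchanged.
- **Other bench items:** those in view look untouched in the final top picture; I did not measure each one.
- **Robot:** it touches nothing; the force reading is near zero.

**Disagreements and surprises:**
- **Spindle position:** the two cameras' first estimates differed by about 4 mm. The side force during lowering showed the top view was nearer, and I shifted the drum by 1 to 2 mm.
- **Lever travel:** I could not see the pin while pushing, so the lever went to its stop, where the force peaked at about 30 N.
- **Joint 3:** it reached 1.34 rad, close to its 1.39 limit, while I raised the arm afterwards.

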